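# Lock a bench pin into its cam holder

### The job

Fit the loose bench pin into the holder on the jeweller's bench: slide it along the ledge, stud first, under the strap until its back end meets the leather facing, then swing the cam lever clockwise by its knob until the cam has drawn the stud up firmly tight, and let go. Feel for the point where the lever goes stiff and do not force it further, or the stud will be strained. Leave the hammer, loupe and pliers where they lie.

Things in the scene. Friction and masses are not known exactly. Their poses are not given: they have to be found in the camera images.
- pin_centre (a point): Centre of the loose bench pin: beech on a steel sole, 117 mm long (x), 44 wide (y), 20 thick (z), about 0.36 kg, lying flat. 55 mm from the V-notched front end (-x), 62 mm from the flat back end (+x). x points out of the back end along the stud, z up. The sides are parallel and solid for at least 25 mm either way of this point; grip across the 44 mm.
- stud_head (a point): Centre of the round head (14 mm diameter) of the steel stud, shank 5.5 mm, that stands out of the middle of the pin's back end: 25.5 mm beyond that end, 87.5 mm from pin_centre along x, half-way up the pin.
- holder: Dark steel pin holder screwed to the bench. Origin on the bench under the cam's vertical axis; the pin slides in along +x, y left, z up. Cheeks 46 mm apart (1 mm free each side of the pin) from x = -70 to -33 mm, flared ends from x = -81. Strap across the cheeks at x = -62 to -42, underside 62.5 mm up, top with screws 69.5 mm. Foot plate 130 x 120 mm, 8 mm thick.
- ledge (a point): Front end of the holder's flat steel ledge, on its top face, 40 mm above the bench: the pin lies on it. 30 mm wide; it runs from here (x = -118 mm in the holder's frame) straight back under the strap to the stop wall. Axes as the holder.
- seat (a point): Middle of the stop wall's front at stud height (x = -38 mm, 50 mm above the bench). Either side of an 18 mm gap for the stud it carries a leather facing of unknown thickness, 1.5 to 5.5 mm, in front of this point. With the pin home its back end touches the facing: pin_centre at x = -101.5 to -105.5 mm, y = 0, 50 mm up in the holder's frame.
- cam_axis (a point): Point on the cam's vertical axis at stud height, 50 mm above the bench. Axes as the holder. With the pin home the stud's head is 14 to 18 mm short of this axis.
- cam: The cam with its lever; origin on the cam's axis at bench level. Steel drum 65 mm across, 38 to 60 mm up. Its x axis lies along the holder's x with the cam open (angle q = 0): the 1.0 rad wide mouth then faces the pin; q is the turn clockwise from above (tightening), from -0.05 to 2.9 rad, 0 to 0.15 at the start. Friction keeps it where it is let go.
- cam_mouth (a point): Centre of the cam's mouth on the drum's rim, 31 mm from the axis, 50 mm above the bench; turns with the cam. From the mouth's edge a curved slot runs round: its wall nears the axis by 3.4 mm per radian, catches behind the stud's head and draws it in. With the pin home the lever goes stiff somewhere between q = 1.0 and 2.6 rad, depending on the facing.
- lever_knob (a point): Middle of the upright black knob on the lever's end: 16 mm diameter, 76.5 to 106.5 mm above the bench, 60 mm from the cam's axis. At cam angle q the lever points 1.31 - q rad from the holder's +x towards +y. Bar and hub below reach 75.5 mm up. Swung, the knob resists with 2 to 3 N while free and 8 to 12 N when properly tight; above 14 N the stud is strained.
- hammer: Small hammer with a wooden handle lying on the bench, 210 mm long along its x; leave alone.
- loupe: Folding loupe, white and aluminium, about 65 mm long; leave alone.
- pliers: Pliers with red handles, 155 mm long along their x; leave alone.
Not all that is in view belongs to the job. What is shaped like the part that bears pin_centre but black, turquoise or yellow is not meant.

How it is judged:
On the way, in this order (a step that is already met when the one before it is completed fails the run):
1. the pin lies on the ledge, slid home, its stud's head inside the cam (x of stud_head in the frame of holder between -0.0205 and -0.011 m and y of stud_head in the frame of holder between -0.003 and 0.003 m and z of stud_head in the frame of holder between 0.046 and 0.054 m), for 0.2 s.
2. the cam has been turned until it pulls on the stud (contact force between cam and pin above 8 N), for 0.2 s.
At the end, for the whole second after the job is handed in: The pin lies in the holder, on the ledge and straight (within 0.06 rad) with the stud's head within 19.5 mm of the cam's axis, and the cam, at rest and let go, still pulls on the stud with more than 8 N (contact force between cam and pin above 8 N and x of stud_head in the frame of holder above -0.0195 m and z of stud_head in the frame of holder between 0.047 and 0.053 m and angle between the x axis of pin_centre and the x axis of holder, either way round below 0.06 rad and angle between pin_centre's own z axis and vertical below 0.05 rad and angular speed of cam below 0.05 rad/s); the robot touches nothing.
It fails at once if the cam strains the stud (pull above 50 N) (contact force between cam and pin above 50 N).
It fails at once if the hammer, loupe or pliers are moved more than 20 mm (distance of any of hammer, loupe, pliers from where it was at the start of the episode above 0.02 m).
It also fails if it takes over 72 s, if anything falls off the work surface, if the arm or the gripper's body presses on something with over 40 N, if the wrist force passes 120 N, or if a joint passes its speed limit or range.

### The arm

A 7-joint arm with a two-finger parallel gripper is mounted at the origin on the work surface. World frame = base frame: x ahead of the robot, y to its left, z up, the work surface at z = 0. Lengths are in m, angles in rad, forces in N, time in s.
With the tool pointing down it reaches from about 0.4 to 0.85 m from the base axis. Payload 4.5 kg.
Tool frame: the origin (TCP) lies between the finger pads; the fingertips stand 14 mm ahead of it and the grasp point (between the pads) lies 5 mm behind it; z points along the fingers, y is the direction in which the jaws open and shut (so a half turn about z gives the same grasp; the last joint's range is limited). The gripper opens to 85 mm and grips with 20 to 120 N. Pads are 22 mm wide; open, the fingers measure 114 mm over their backs; the gripper's body (76 mm by 85 mm) begins 54 mm behind the grasp point. The pads swing forward as they close: fully open they stand 13 mm farther back than shut.
Start: joints at [-1.204, 0.689, -0.195, 1.565, 0.157, 0.902, -0.215], TCP at [0.204, 0.591, 0.215] pointing down, gripper open.
Joint ranges: [-3.01, 3.01], [-0.46, 2.08], [-1.47, 1.51], [0.13, 2.56], [-1, 4.14], [0.04, 2.09], [-2.66, 2.66]. Speed limits (rad/s): [2.57, 2.57, 3.14, 3.14, 3.14, 3.14, 3.14].

### API

Orientations are given as a unit quaternion [w, x, y, z].
In Python, from cell import bot, eyes, hand_in gives the robot as it stands.
- The arm moves only by the tool carry_out, never from a script. Its argument "plan" is a list that holds one entry, the list of rows, each a list of 6 numbers: the shift along the tool's x, y, z in mm, then the turn, a rotation vector about the tool's x, y, z in degrees. In form: [[[dx, dy, dz, wx, wy, wz], ...]]. A call has 1 to 8 rows; each row is the pose to reach, as a shift and turn from the pose commanded when the call began, along the tool's axes at that moment; what a row does not reach only later rows make up. A row lasts 1/8 s, in which the tool goes at most 62.5 mm and 10.7 degrees, less where a joint would pass 70% of its speed; a pose out of reach is approached as far as the arm can. A call with a gripper value outside its range is refused whole. "jaw" is the finger opening in mm, from 0 to 85.4, set as the call begins (left out, the last holds). The fingers move at their own pace and stop on an object; "newtons" is the grip in N (left out, the last holds). Time passes only in rows, so rows that repeat a pose let the fingers close. It gives the time, the measured TCP pose, the force and the opening at its end, in the units of the state.
- bot.get_obs(): the state, without advancing time (a new reading comes with each control period).
- eyes.grab_frame(name): name is "side" or "top" or "wrist"; returns a dict with "pixels" (384x512x3 uint8, red, green, blue), "fx", "fy", "cx", "cy" (pixels), "k1" (the pictures are not rectified: a ray, as slopes to the right and down, at radius r is drawn at 1 + k1 r^2 times it, then the intrinsics apply), "R" (3x3) and "t" (3): a world point X has camera coordinates R X + t. Camera axes: x right, y down, z forward; pixel columns grow to the right and rows downward; lengths in m; the calibration is good to about 2 mm. A picture is of the moment at which its call begins. There is no depth.
- hand_in(): hands the job in, once; it reports no verdict.
The state is a dict: "time": time; "joints": joint angles; "joint_velocities": joint speeds; "joint_torque": joint torques, N m; "tool_pos": TCP position; "orientation": TCP orientation; "wrist_force": force on the tool from outside, world axes, zero at the start; "wrist_torque": the same for the moment, N m; "width": finger opening in m.
Only numpy, scipy, OpenCV 4.12 (cv2) and the standard library are available. Lean on these libraries where they do the work, as an engineer would, in place of code of your own. Each camera call takes 0.05 s, during which the arm holds its last target.

## Working session

There is one attempt and no reset: what is moved stays moved. The work goes in short steps, Python scripts to look and compute and a tool call to move; the robot and the scene stay as the last step left them, time stands still between calls to the robot, and variables do not carry over. Pictures are saved under pics/ and viewed, and the job is handed in when it is done.

Besides the shell and the picture viewer there is one more tool, called by a JSON object that holds its "api" and its "payload". carry_out: Moves the arm, as the interface text tells. Its arguments: {"type":"object","properties":{"plan":{"type":"array"},"jaw":{"type":"number"},"newtons":{"type":"number"}},"required":["plan"]}

```bash
ls; mkdir -p pics; python3 - <<'E'
from cell import bot,eyes
import cv2,pickle
o=bot.get_obs();print(o)
d={}
for n in("side","top","wrist"):
    f=eyes.grab_frame(n);d[n]=f
    cv2.imwrite(f"pics/{n}0.png",cv2.cvtColor(f["pixels"],cv2.COLOR_RGB2BGR))
    print(n,{k:f[k] for k in f if k!="pixels"})
pickle.dump(d,open("f0.pkl","wb"))
E
```

```text
pics
{'time': 0.0, 'joints': array([-1.20420223,  0.68999682, -0.19449513,  1.56637957,  0.15728316,
        0.90247917, -0.21507783]), 'joint_velocities': array([ 9.85046260e-04,  2.42488750e-05, -2.73141126e-04,  8.47290622e-05,
        8.51916646e-04, -6.95192061e-04, -1.01306347e-04]), 'joint_torque': array([-1.07054038e-03, -5.39601231e+01, -1.26702905e+00, -1.58550739e+01,
        9.02874861e-03,  9.43000952e-03,  1.47453130e-05]), 'tool_pos': array([0.20400722, 0.59003301, 0.21416611]), 'orientation': array([-8.94722313e-05,  1.65587799e-01,  9.86194607e-01, -9.32786363e-04]), 'wrist_force': array([0.36517502, 0.20161454, 0.32376756]), 'wrist_torque': array([-0.00983731, -0.0159298 ,  0.00935656]), 'width': 0.08573892936052846}
side {'fx': 361.59272741286543, 'fy': 361.59272741286543, 'cx': 257.0331493917091, 'cy': 192.70503743119536, 'k1': 0.022045115675588894, 'R': array([[-0.98976687, -0.14266253,  0.00299146],
       [-0.10191133,  0.6920578 , -0.71461184],
       [ 0.09987807, -0.70760398, -0.69951481]]), 't': array([0.54839128, 0.10129639, 1.06816686])}
top {'fx': 485.00771162783764, 'fy': 485.00771162783764, 'cx': 255.48858588177615, 'cy': 199.54354254520032, 'k1': -0.004734162294171296, 'R': array([[-0.01637578, -0.99985363,  0.00495593],
       [-0.99317018,  0.01569326, -0.11561452],
       [ 0.11551982, -0.00681536, -0.99328179]]), 't': array([0.01635177, 0.52600257, 1.28448712])}
wrist {'fx': 339.66587829728036, 'fy': 339.66587829728036, 'cx': 257.3768843856211, 'cy': 187.7475299738245, 'k1': -0.014424302132397577, 'R': array([[ 3.27418679e-01,  9.44879118e-01, -6.78501892e-04],
       [ 9.08190171e-01, -3.14506936e-01,  2.76181102e-01],
       [ 2.60744363e-01, -9.10430605e-02, -9.61105373e-01]]), 't': array([-0.62432356, -0.03552561,  0.37757186])}
```

View pics/side0.png

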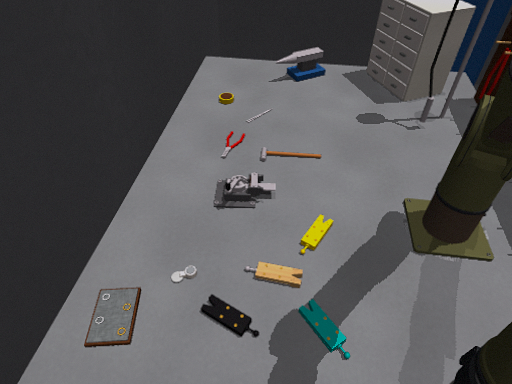

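View pics/top0.png

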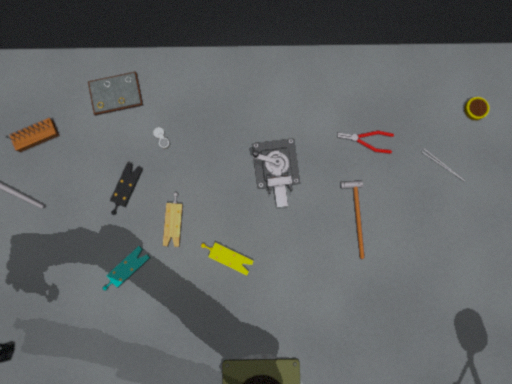

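View pics/wrist0.png

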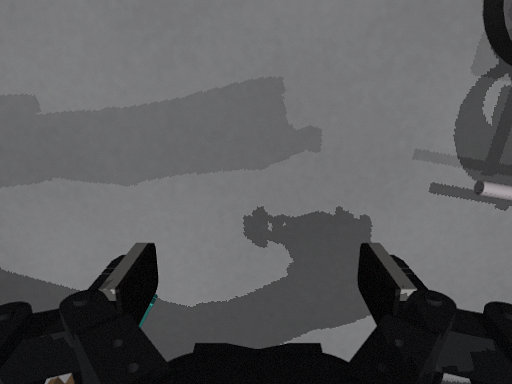

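The top view shows the beech pin near (173,222) with its stud end up at (176,195). The holder is near (276,165), with its ledge pointing down to (281,205) and the knob near (254,152). Next I'll zoom in and measure.

```bash
cat > h.py <<'E'
import numpy as np,cv2,pickle
def ray(f,u,v):
    K=np.array([[f["fx"],0,f["cx"]],[0,f["fy"],f["cy"]],[0,0,1]])
    s=cv2.undistortPoints(np.array([[[u,v]]],float),K,np.array([f["k1"],0,0,0,0]))[0,0]
    R=f["R"];c=-R.T@f["t"];d=R.T@np.array([s[0],s[1],1]);return c,d/np.linalg.norm(d)
def plane(f,u,v,z):
    c,d=ray(f,u,v);return c+d*(z-c[2])/d[2]
def proj(f,X):
    K=np.array([[f["fx"],0,f["cx"]],[0,f["fy"],f["cy"]],[0,0,1]])
    r=cv2.Rodrigues(f["R"])[0]
    return cv2.projectPoints(np.array(X,float).reshape(-1,1,3),r,f["t"],K,np.array([f["k1"],0,0,0,0]))[0].reshape(-1,2)
def tri(f,p,g,q):
    c1,d1=ray(f,*p);c2,d2=ray(g,*q)
    A=np.stack([d1,-d2],1);s=np.linalg.lstsq(A,c2-c1,rcond=None)[0]
    a=c1+s[0]*d1;b=c2+s[1]*d2;return (a+b)/2,np.linalg.norm(a-b)
def crop(f,x,y,w,h,s,name):
    im=cv2.cvtColor(f["pixels"],cv2.COLOR_RGB2BGR)[y:y+h,x:x+w]
    cv2.imwrite(name,cv2.resize(im,None,fx=s,fy=s,interpolation=cv2.INTER_CUBIC))
E
python3 - <<'E'
from h import *
d=pickle.load(open("f0.pkl","rb"))
t,s=d["top"],d["side"]
crop(t,235,130,80,85,7,"pics/th.png")
crop(s,205,165,80,50,9,"pics/sh.png")
for n,f,box,z in(("top",t,(150,185,45,70),.02),("side",s,(235,255,80,40),.02)):
    x,y,w,h=box
    hsv=cv2.cvtColor(f["pixels"],cv2.COLOR_RGB2HSV)[y:y+h,x:x+w]
    m=((hsv[...,0]>8)&(hsv[...,0]<28)&(hsv[...,1]>70)&(hsv[...,2]>80)).astype(np.uint8)
    c=max(cv2.findContours(m,cv2.RETR_EXTERNAL,cv2.CHAIN_APPROX_NONE)[0],key=cv2.contourArea)
    r=cv2.minAreaRect(c+np.array([x,y]));b=cv2.boxPoints(r)
    print(n,r,m.sum()); print(b)
    print(np.array([plane(f,*p,z) for p in b]).round(4))
    crop(f,x,y,w,h,8,f"pics/pin_{n}.png")
E
```

```text
top ((172.22650146484375, 224.1908416748047), (16.53935432434082, 43.04217529296875), 4.899093151092529) 674
[[162.14911 244.92706]
 [165.82495 202.04214]
 [182.3039  203.45462]
 [178.62805 246.33954]]
[[0.408  0.262  0.02  ]
 [0.5244 0.2526 0.02  ]
 [0.5198 0.2077 0.02  ]
 [0.4035 0.2175 0.02  ]]
side ((278.4615478515625, 273.1922912597656), (46.479522705078125, 17.062103271484375), 11.309932708740234) 736
[[254.00002 277.     ]
 [257.34616 260.26923]
 [302.9231  269.38458]
 [299.57693 286.11536]]
[[0.5242 0.2615 0.02  ]
 [0.5231 0.2098 0.02  ]
 [0.4022 0.2206 0.02  ]
 [0.4079 0.2709 0.02  ]]
```

View pics/th.png

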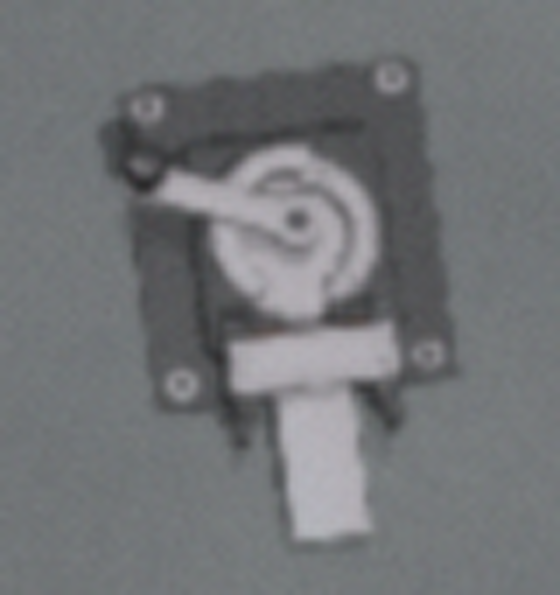

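View pics/sh.png

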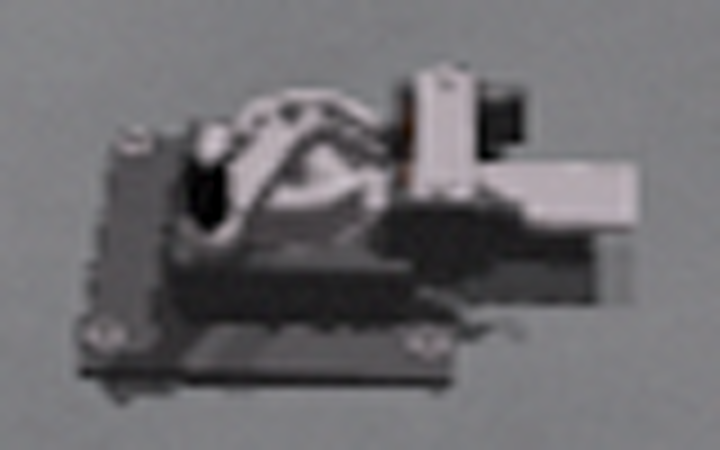

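View pics/pin_top.png

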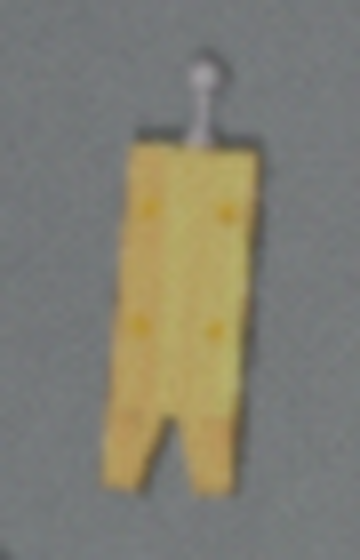

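View pics/pin_side.png

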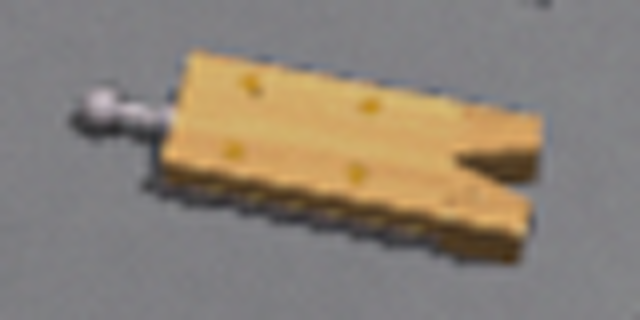

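```bash
python3 - <<'E'
from h import *
d=pickle.load(open("f0.pkl","rb"))
t,s=d["top"],d["side"]
T=lambda x,y:((x+.5)/7-.5+235,(y+.5)/7-.5+130)
S=lambda x,y:((x+.5)/9-.5+205,(y+.5)/9-.5+165)
for n,p,z in(("scrTL",(147,107),.010),("scrTR",(391,77),.010),("scrBL",(182,384),.01),("scrBR",(428,352),.01),("ledL",(296,541),.04),("ledR",(370,532),.04),("hub",(298,220),.0755),("knobtop",(145,165),.1065),("strBL",(231,393),.0695),("strBR",(399,374),.0695),("strTL",(229,343),.0695),("strTR",(392,322),.0695)):
    print(n,plane(t,*T(*p),z).round(4))
print("knob top tri",tri(t,T(145,165),s,S(212,138)))
for n,p,z in(("ledA",(636,163),.04),("ledB",(634,228),.04),("knobtop",(212,138),.1065)):
    print(n,plane(s,*S(*p),z).round(4))
# pin stud
print("stud",plane(t,150+(204.5)/8-.5,185+75.5/8-.5,.012).round(4),tri(t,(150+(204.5)/8-.5,185+75.5/8-.5),s,(235+100/8-.5,255+108/8-.5)))
E
```

```text
scrTL [0.6822 0.005  0.01  ]
scrTR [ 0.6929 -0.0926  0.01  ]
scrBL [ 0.5704 -0.007   0.01  ]
scrBR [ 0.5817 -0.1045  0.01  ]
ledL [ 0.5044 -0.0491  0.04  ]
ledR [ 0.5074 -0.0776  0.04  ]
hub [ 0.6226 -0.0507  0.0755]
knobtop [0.638  0.007  0.1065]
strBL [ 0.5579 -0.0243  0.0695]
strBR [ 0.5641 -0.0879  0.0695]
strTL [ 0.577  -0.0239  0.0695]
strTR [ 0.5841 -0.0857  0.0695]
knob top tri (array([0.63779244, 0.00700443, 0.10952383]), np.float64(0.0009139021328730188))
ledA [ 0.507  -0.0763  0.04  ]
ledB [ 0.5042 -0.0434  0.04  ]
knobtop [0.6391 0.0037 0.1065]
stud [0.5474 0.2288 0.012 ] (array([0.54783938, 0.22943036, 0.00780105]), np.float64(0.00015256124698848387))
```

```bash
cat > m.py <<'E'
import sys,numpy as np
from scipy.spatial.transform import Rotation as Ro
from cell import bot
def delta(pos,yawdeg):
    # yawdeg: world direction of tool x, tool pointing down
    o=bot.get_obs();q=o["orientation"];R=Ro.from_quat([q[1],q[2],q[3],q[0]])
    y=np.radians(yawdeg);tx=np.array([np.cos(y),np.sin(y),0]);tz=np.array([0,0,-1.]);ty=np.cross(tz,tx)
    Rt=Ro.from_matrix(np.stack([tx,ty,tz],1))
    sh=R.inv().apply(np.array(pos)-o["tool_pos"])*1000
    rv=np.degrees((R.inv()*Rt).as_rotvec())
    m=R.as_matrix()
    print("t",round(o["time"],2),"pos",o["tool_pos"].round(4),"yaw",np.degrees(np.arctan2(m[1,0],m[0,0])).round(2),"F",o["wrist_force"].round(1),"w",round(o["width"],4))
    print("ROW",sh.round(1),rv.round(2))
if __name__=="__main__":
    a=[float(x) for x in sys.argv[1:]];delta(a[:3],a[3])
E
python3 m.py 0.43 0.238 0.20 175.3
python3 - <<'E'
from h import *
d=pickle.load(open("f0.pkl","rb"));f=d["wrist"]
print(-f["R"].T@f["t"],f["R"][2], f["R"][0])
E
```

```text
t 0.15 pos [0.204  0.5902 0.2144] yaw 160.94 F [ 0.2  0.6 -0.3] w 0.0854
ROW [-328.6 -259.1   14.8] [ -0.08  -0.   -14.36]
[0.13822947 0.61311254 0.37227424] [ 0.26074436 -0.09104306 -0.96110537] [ 3.27418679e-01  9.44879118e-01 -6.78501892e-04]
```

{"api": "carry_out", "payload": {"plan": [[[-82, -65, 0, 0, 0, -7], [-164, -130, 0, 0, 0, -14.4], [-240, -190, 5, 0, 0, -14.4], [-290, -230, 10, 0, 0, -14.4], [-328.6, -259.1, 14.8, 0, 0, -14.4], [-328.6, -259.1, 14.8, 0, 0, -14.4], [-328.6, -259.1, 14.8, 0, 0, -14.4], [-328.6, -259.1, 14.8, 0, 0, -14.4]]], "jaw": 75, "newtons": 60}}

```text
time: 1.15
tool_pos: [0.4321, 0.2338, 0.1996]
orientation: [0.0, 0.045, 0.999, -0.002]
wrist_force: [-0.6, -0.1, -0.3]
width: 0.0748
```

```bash
python3 - <<'E'
from cell import bot,eyes
from h import *
f=eyes.grab_frame("wrist");pickle.dump(f,open("f1.pkl","wb"));crop(f,0,0,512,384,1,"pics/w1.png")
print(proj(f,[[.4603,.2353,.02],[.5475,.229,.010]]))
E
python3 m.py 0.452 0.236 0.05 175.3
```

```text
[[261.61016956 188.28410246]
 [262.68030411 259.81679943]]
t 1.2 pos [0.4308 0.2368 0.1999] yaw 175.1 F [0.5 1.5 0.4] w 0.0753
ROW [-21.2   1.2 149.9] [-0.04 -0.02 -0.2 ]
```

View pics/w1.png

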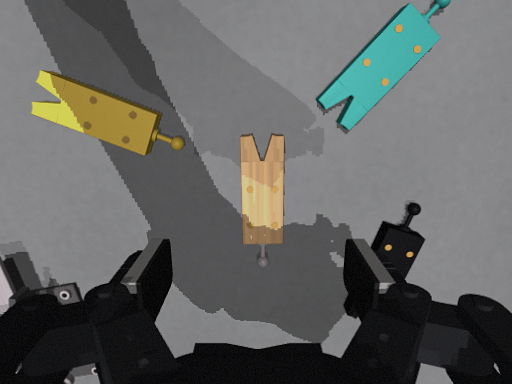

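```bash
python3 - <<'E'
from h import *
f=pickle.load(open("f1.pkl","rb"))
hsv=cv2.cvtColor(f["pixels"],cv2.COLOR_RGB2HSV)[120:255,225:300]
m=((hsv[...,0]>4)&(hsv[...,0]<28)&(hsv[...,1]>70)&(hsv[...,2]>60)).astype(np.uint8)
c=max(cv2.findContours(m,cv2.RETR_EXTERNAL,cv2.CHAIN_APPROX_NONE)[0],key=cv2.contourArea)+np.array([225,120])
L=[];Rr=[]
for v in range(150,235,5):
    xs=c[c[:,0,1]==v][:,0,0]
    L.append(plane(f,xs.min()-.5,v,.02));Rr.append(plane(f,xs.max()+.5,v,.02))
L=np.array(L);Rr=np.array(Rr)
for A in(L,Rr):
    p=np.polyfit(A[:,0],A[:,1],1);print(p,np.polyval(p,.46))
print(c[:,0,1].min(),c[:,0,1].max())
print([plane(f,263,v,z) for v,z in((c[:,0,1].min()-.5,.02),(c[:,0,1].max()+.5,.0),(c[:,0,1].max()+.5,.02))])
E
```

```text
[-0.08363073  0.25225906] 0.21378892757583573
[-0.08689574  0.2975786 ] 0.257606556451164
133 243
[array([0.40323793, 0.24166719, 0.02      ]), array([0.53210056, 0.23082812, 0.        ]), array([0.52262621, 0.23137035, 0.02      ])]
```

```bash
python3 m.py 0.4525 0.2364 0.05 175.1; python3 m.py 0.4525 0.2364 0.015 175.1
```

```text
t 1.2 pos [0.4308 0.2368 0.1999] yaw 175.1 F [0.5 1.5 0.4] w 0.0753
ROW [-21.7   1.6 149.9] [-0.04 -0.02 -0.  ]
t 1.2 pos [0.4308 0.2368 0.1999] yaw 175.1 F [0.5 1.5 0.4] w 0.0753
ROW [-21.7   1.6 184.9] [-0.04 -0.02 -0.  ]
```

{"api": "carry_out", "payload": {"plan": [[[-21.7, 1.6, 50, 0, 0, 0], [-21.7, 1.6, 100, 0, 0, 0], [-21.7, 1.6, 140, 0, 0, 0], [-21.7, 1.6, 150, 0, 0, 0], [-21.7, 1.6, 150, 0, 0, 0]]], "jaw": 65}}

```text
time: 1.82
tool_pos: [0.4515, 0.2395, 0.0504]
orientation: [-0.0, 0.04, 0.999, 0.0]
wrist_force: [-0.3, 0.0, 0.2]
width: 0.0649
```

```bash
python3 - <<'E'
from cell import bot,eyes
from h import *
f=eyes.grab_frame("wrist");pickle.dump(f,open("f2.pkl","wb"));crop(f,0,0,512,384,1,"pics/w2.png")
E
python3 m.py 0.4525 0.2364 0.015 175.1
```

```text
t 1.88 pos [0.4521 0.2396 0.0512] yaw 175.39 F [0.3 0.3 0.2] w 0.0654
ROW [-0.6 -3.2 36.2] [0.08 0.06 0.29]
```

View pics/w2.png

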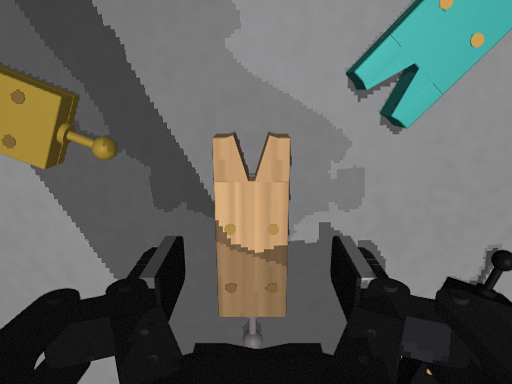

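{"api": "carry_out", "payload": {"plan": [[[-0.6, -3, 20, 0, 0, 0.2], [-0.6, -3, 32, 0, 0, 0.2], [-0.6, -3, 36, 0, 0, 0.2], [-0.6, -3, 36, 0, 0, 0.2]]]}}

```text
time: 2.38
tool_pos: [0.4524, 0.2356, 0.0145]
orientation: [0.0, 0.042, 0.999, 0.0]
wrist_force: [-0.6, 0.5, -0.5]
width: 0.0649
```

{"api": "carry_out", "payload": {"plan": [[[0, 0, 0, 0, 0, 0], [0, 0, 0, 0, 0, 0], [0, 0, 0, 0, 0, 0], [0, 0, 0, 0, 0, 0]]], "jaw": 30, "newtons": 60}}

```text
time: 2.88
tool_pos: [0.4523, 0.2353, 0.0143]
orientation: [0.0, 0.042, 0.999, 0.0]
wrist_force: [-0.1, -0.3, 0.0]
width: 0.03
```

```bash
python3 m.py 0.4525 0.2364 0.11 175.1
```

```text
t 2.88 pos [0.4523 0.2353 0.0143] yaw 175.13 F [-0.1 -0.3  0. ] w 0.03
ROW [ -0.2   1.1 -95.7] [0.01 0.01 0.03]
```

```bash
python3 - <<'E'
from cell import bot,eyes
from h import *
for n in("wrist","side"):
    f=eyes.grab_frame(n);pickle.dump(f,open(f"f3{n}.pkl","wb"));crop(f,0,0,512,384,1,f"pics/{n}3.png")
E
python3 m.py 0.4525 0.2364 0.11 175.1
```

```text
t 2.98 pos [0.4522 0.2353 0.0142] yaw 175.13 F [-0.9 -0.4  0. ] w 0.0299
ROW [ -0.2   1.1 -95.8] [0.   0.   0.03]
```

View pics/wrist3.png

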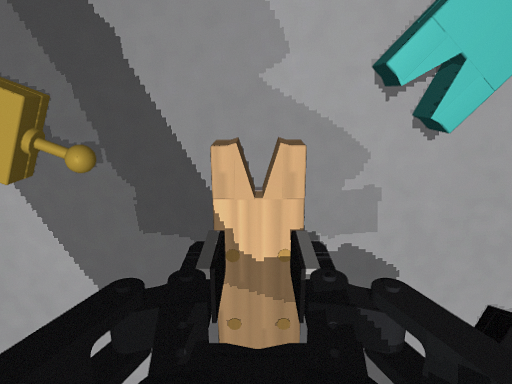

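View pics/side3.png

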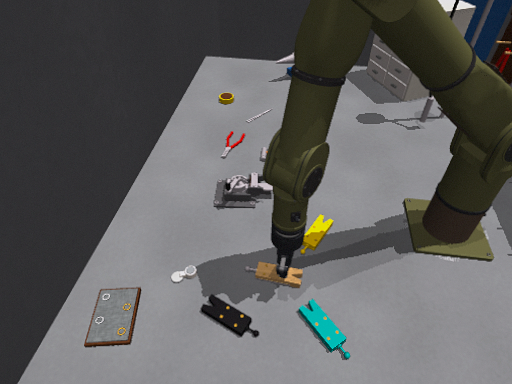

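```bash
python3 - <<'E'
from h import *
crop(pickle.load(open("f3wrist.pkl","rb")),150,200,220,150,3.6,"pics/w3c.png")
crop(pickle.load(open("f3side.pkl","rb")),240,220,75,75,8,"pics/s3c.png")
E
```

```text
(no output)
```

View pics/w3c.png

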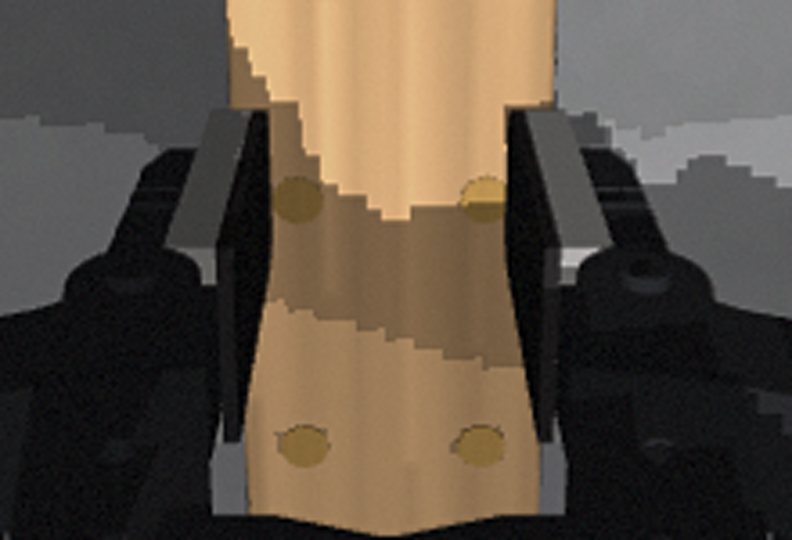

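View pics/s3c.png

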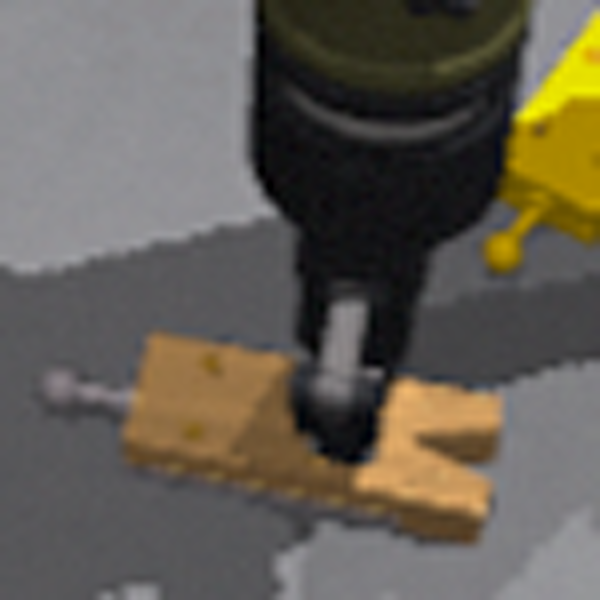

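```bash
python3 - <<'E'
from h import *
f=pickle.load(open("f3wrist.pkl","rb"))
for z in(0,.01,.02,.03,.04):
    a=plane(f,225,229.7,z);b=plane(f,290.3,229.7,z);c=plane(f,225,275,z);print(z,np.linalg.norm(a-b).round(4),np.linalg.norm(a-c).round(4),a.round(4),b.round(4),c.round(4))
for u,v in((213,200),(303,200)):print(plane(f,u,v,.02))
print(-f["R"].T@f["t"])
f2=pickle.load(open("f2.pkl","rb"))
print(-f2["R"].T@f2["t"])
for z in(0.03,.04,.05,.06,.07):
    a=plane(f2,182,236,z);b=plane(f2,332,236,z);print(z,np.linalg.norm(a-b).round(4),a,b)
E
```

```text
0 0.0357 0.0279 [0.4545 0.2174 0.    ] [0.4575 0.253  0.    ] [0.4822 0.2142 0.    ]
0.01 0.0337 0.0263 [0.4503 0.2187 0.01  ] [0.4532 0.2523 0.01  ] [0.4764 0.2158 0.01  ]
0.02 0.0316 0.0247 [0.4461 0.2201 0.02  ] [0.4489 0.2516 0.02  ] [0.4707 0.2174 0.02  ]
0.03 0.0295 0.0231 [0.442  0.2215 0.03  ] [0.4445 0.2509 0.03  ] [0.4649 0.2189 0.03  ]
0.04 0.0274 0.0214 [0.4378 0.2229 0.04  ] [0.4402 0.2502 0.04  ] [0.4591 0.2205 0.04  ]
[0.43062976 0.21618682 0.02      ]
[0.43428068 0.25846875 0.02      ]
[0.38279424 0.24115757 0.17229072]
[0.3820244  0.24492803 0.2084631 ]
0.03 0.0856 [0.45817752 0.19587491 0.03      ] [0.46511603 0.28116404 0.03      ]
0.04 0.0808 [0.45391035 0.19862356 0.04      ] [0.46046007 0.27913359 0.04      ]
0.05 0.076 [0.44964319 0.2013722  0.05      ] [0.45580412 0.27710315 0.05      ]
0.06 0.0712 [0.44537603 0.20412084 0.06      ] [0.45114816 0.2750727  0.06      ]
0.07 0.0664 [0.44110887 0.20686948 0.07      ] [0.44649221 0.27304225 0.07      ]
```

```bash
python3 - <<'E'
from h import *
f=pickle.load(open("f3side.pkl","rb"))
P=[[.444,.2509,z] for z in(0,.01,.02,.03,.04)]+[[.465,.2509,z] for z in(0,.01,.02,.03,.04)]+[[.444,.259,.02],[.465,.259,.02],[.444,.259,.03],[.465,.259,.03]]
q=(proj(f,P)-[240,220])*8+3.5
for p,r in zip(P,q):print(p,r.round(0))
E
```

```text
[0.444, 0.2509, 0] [366. 497.]
[0.444, 0.2509, 0.01] [368. 480.]
[0.444, 0.2509, 0.02] [370. 463.]
[0.444, 0.2509, 0.03] [372. 445.]
[0.444, 0.2509, 0.04] [374. 427.]
[0.465, 0.2509, 0] [302. 489.]
[0.465, 0.2509, 0.01] [303. 472.]
[0.465, 0.2509, 0.02] [304. 454.]
[0.465, 0.2509, 0.03] [306. 437.]
[0.465, 0.2509, 0.04] [307. 419.]
[0.444, 0.259, 0.02] [368. 485.]
[0.465, 0.259, 0.02] [302. 476.]
[0.444, 0.259, 0.03] [370. 467.]
[0.465, 0.259, 0.03] [303. 459.]
```

The jaws closed to 30 mm with no force, so they missed the pin. Both views put the fingertips at about z = 0.03, above it, so the tips sit some 13–16 mm behind the reported TCP and not 14 mm ahead of it. I'll reopen and go down in small steps, watching the force.

{"api": "carry_out", "payload": {"plan": [[[0, 1, 0, 0, 0, 0], [0, 1, 0, 0, 0, 0], [0, 1, 4, 0, 0, 0], [0, 1, 8, 0, 0, 0], [0, 1, 12, 0, 0, 0], [0, 1, 12, 0, 0, 0]]], "jaw": 58}}

```text
time: 3.72
tool_pos: [0.452, 0.2362, 0.0018]
orientation: [-0.0, 0.042, 0.999, -0.0]
wrist_force: [-0.5, -0.1, -0.4]
width: 0.0581
```

```bash
python3 - <<'E'
from cell import bot,eyes
from h import *
for n in("wrist","side"):
    f=eyes.grab_frame(n);pickle.dump(f,open(f"f4{n}.pkl","wb"))
    crop(f,*((100,180,300,170,2.6) if n=="wrist" else (240,220,75,75,8)),f"pics/{n}4.png")
f=pickle.load(open("f4wrist.pkl","rb"))
E
python3 m.py 0.4525 0.2364 0.0 175.1
```

```text
t 3.83 pos [0.4522 0.2363 0.0021] yaw 175.14 F [ 0.3 -0.2  0.3] w 0.058
ROW [-0.3  0.1  2.1] [-0.   -0.01  0.04]
```

View pics/wrist4.png

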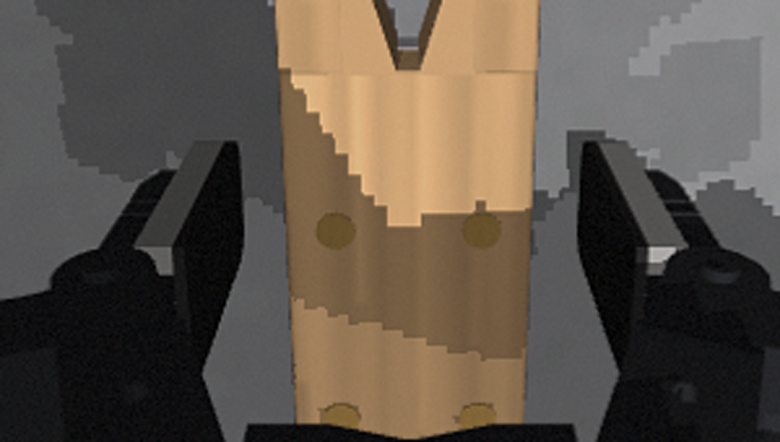

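View pics/side4.png

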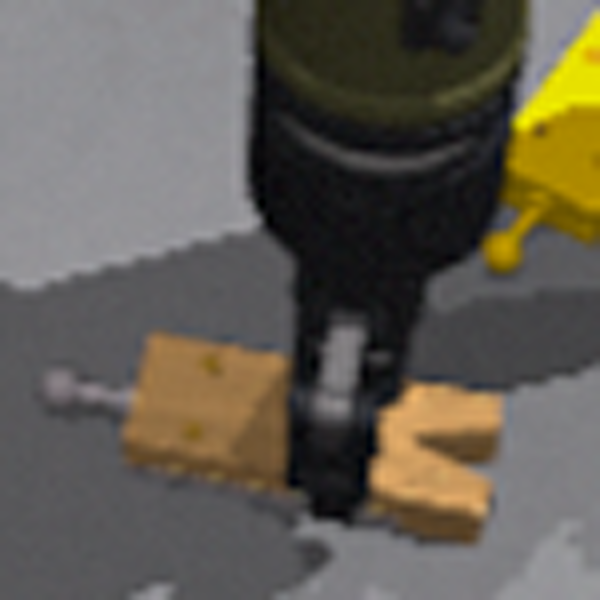

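{"api": "carry_out", "payload": {"plan": [[[0, 0, 5, 0, 0, 0], [0, 0, 10, 0, 0, 0], [0, 0, 14, 0, 0, 0], [0, 0, 14, 0, 0, 0]]]}}

```text
time: 4.32
tool_pos: [0.452, 0.2362, -0.0122]
orientation: [-0.0, 0.042, 0.999, -0.0]
wrist_force: [-0.8, -1.1, -0.4]
width: 0.0582
```

```bash
python3 - <<'E'
from cell import bot,eyes
from h import *
for n in("wrist","side"):
    f=eyes.grab_frame(n);pickle.dump(f,open(f"f5{n}.pkl","wb"))
    crop(f,*((100,180,300,170,2.6) if n=="wrist" else (240,220,75,75,8)),f"pics/{n}5.png")
E
python3 m.py 0.4525 0.2364 0.0 175.1
```

```text
t 4.42 pos [ 0.4523  0.2363 -0.0119] yaw 175.14 F [-0.6 -0.5  0.5] w 0.0579
ROW [ -0.2   0.1 -11.9] [-0.   -0.    0.04]
```

View pics/wrist5.png

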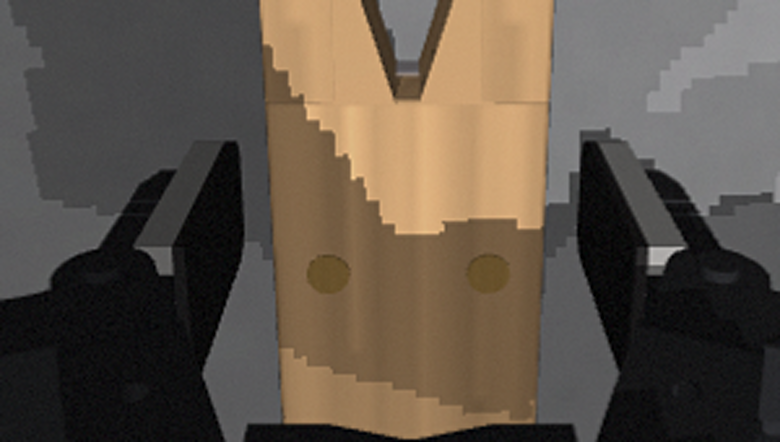

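View pics/side5.png

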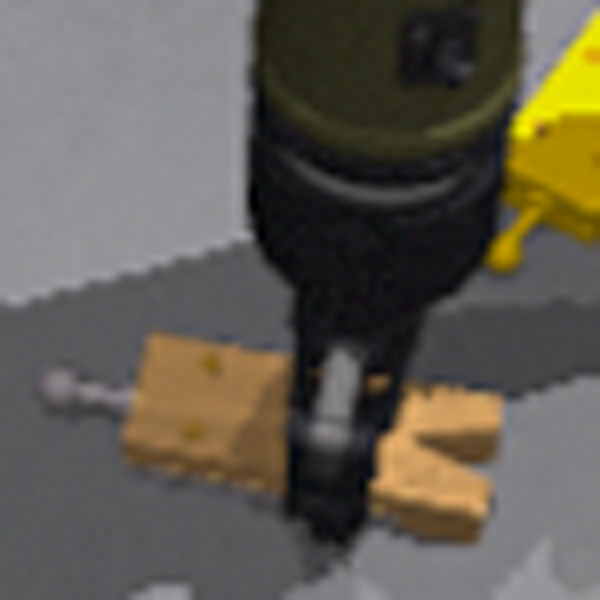

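{"api": "carry_out", "payload": {"plan": [[[0, 0, 3, 0, 0, 0], [0, 0, 3, 0, 0, 0]]]}}

```text
time: 4.68
tool_pos: [0.4522, 0.2363, -0.0149]
orientation: [-0.0, 0.042, 0.999, -0.0]
wrist_force: [0.4, 0.2, -0.1]
width: 0.0581
```

{"api": "carry_out", "payload": {"plan": [[[0, 0, 0, 0, 0, 0], [0, 0, 0, 0, 0, 0], [0, 0, 0, 0, 0, 0], [0, 0, 0, 0, 0, 0]]], "jaw": 35, "newtons": 70}}

```text
time: 5.18
tool_pos: [0.4523, 0.2363, -0.0144]
orientation: [0.0, 0.042, 0.999, 0.0]
wrist_force: [-0.8, -0.6, 5.7]
width: 0.0425
```

```bash
python3 m.py 0.4525 0.2364 0.0 175.1
```

```text
t 5.17 pos [ 0.4523  0.2363 -0.0144] yaw 175.13 F [-0.8 -0.6  5.7] w 0.0425
ROW [ -0.2   0.2 -14.4] [0.   0.01 0.03]
```

```bash
python3 m.py 0.4261 -0.0720 0.10 186.19
```

```text
t 5.17 pos [ 0.4523  0.2363 -0.0144] yaw 175.13 F [-0.8 -0.6  5.7] w 0.0425
ROW [-1.000e-01 -3.094e+02 -1.144e+02] [ 0.000e+00  1.000e-02 -1.106e+01]
```

{"api": "carry_out", "payload": {"plan": [[[0, 0, -30, 0, 0, 0], [0, 0, -70, 0, 0, 0], [0, 0, -114, 0, 0, 0], [0, 0, -114, 0, 0, 0]]]}}

```text
time: 5.68
tool_pos: [0.4539, 0.2372, 0.1013]
orientation: [0.002, 0.043, 0.999, 0.002]
wrist_force: [-0.2, -0.1, -5.6]
width: 0.0424
```

```bash
python3 m.py 0.4261 -0.0720 0.10 186.19
```

```text
t 5.67 pos [0.4539 0.2372 0.1013] yaw 175.1 F [-0.2 -0.1 -5.6] w 0.0424
ROW [ 1.200e+00 -3.104e+02  2.000e-01] [  0.18   0.25 -11.09]
```

{"api": "carry_out", "payload": {"plan": [[[0, -50, 0, 0, 0, -2], [0, -105, 0, 0, 0, -5], [0, -165, 0, 0, 0, -8], [0, -220, 0, 0, 0, -11.1], [0, -270, 0, 0, 0, -11.1], [1.2, -310.4, 0, 0, 0, -11.1], [1.2, -310.4, 0, 0, 0, -11.1], [1.2, -310.4, 0, 0, 0, -11.1]]]}}

```text
time: 6.68
tool_pos: [0.4243, -0.0721, 0.0982]
orientation: [-0.001, -0.054, 0.999, 0.001]
wrist_force: [-0.1, 1.2, -4.4]
width: 0.0422
```

```bash
python3 - <<'E'
from cell import bot,eyes
from h import *
for n in("wrist","side","top"):
    f=eyes.grab_frame(n);pickle.dump(f,open(f"f6{n}.pkl","wb"))
crop(pickle.load(open("f6wrist.pkl","rb")),0,0,512,384,1.5,"pics/wrist6.png")
crop(pickle.load(open("f6side.pkl","rb")),200,120,150,110,5,"pics/side6.png")
E
python3 m.py 0.4261 -0.0720 0.10 186.19
```

```text
t 6.83 pos [ 0.4249 -0.0713  0.0988] yaw -173.61 F [-0.  -0.6 -4.2] w 0.0423
ROW [-1.1 -0.8 -1.2] [ 0.06 -0.02  0.2 ]
```

View pics/wrist6.png

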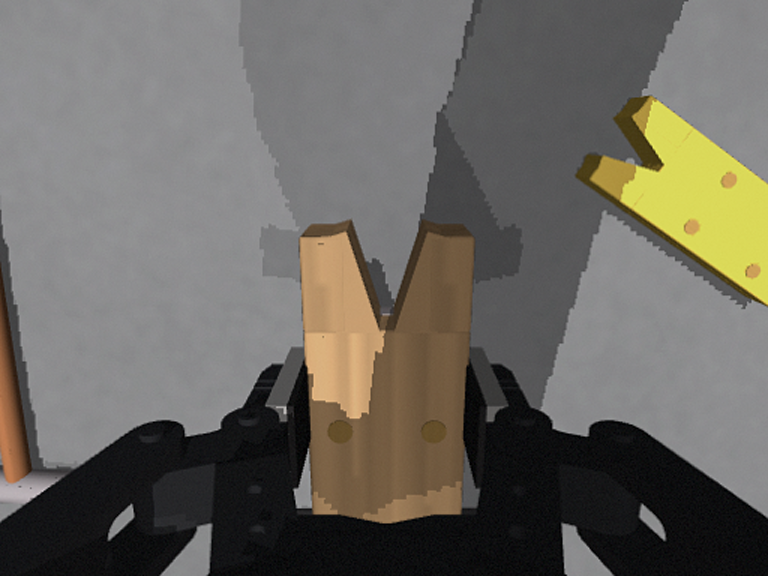

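View pics/side6.png

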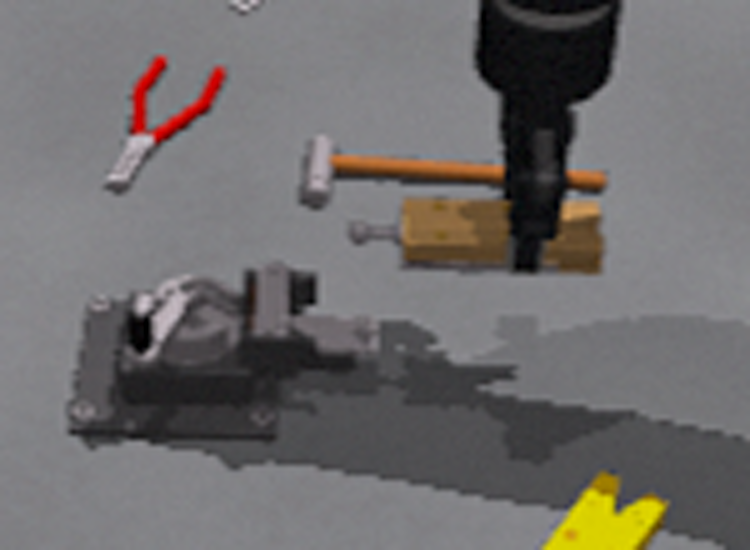

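```bash
python3 - <<'E'
from h import *
crop(pickle.load(open("f6top.pkl","rb")),220,120,110,150,5,"pics/top6.png")
E
```

View pics/top6.png

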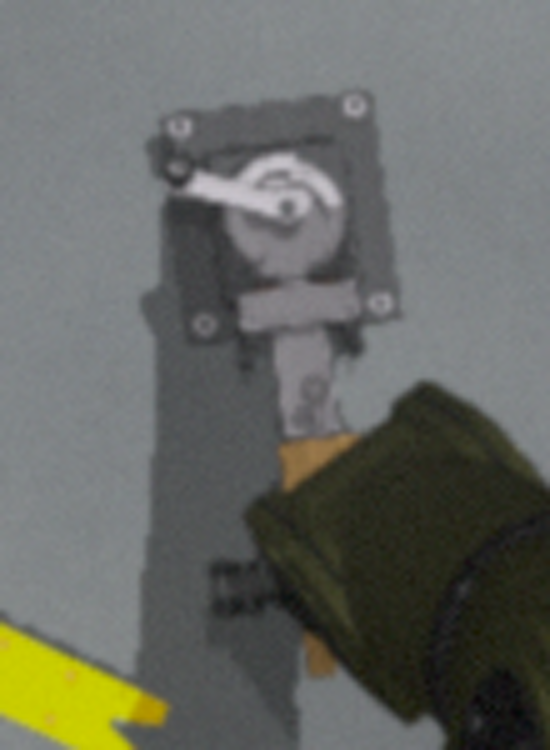

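```bash
python3 - <<'E'
from h import *
t=pickle.load(open("f6top.pkl","rb"));s=pickle.load(open("f6side.pkl","rb"))
T=lambda x,y:(220+(x+.5)/5-.5,120+(y+.5)/5-.5)
S=lambda x,y:(200+(x+.5)/5-.5,120+(y+.5)/5-.5)
print(plane(t,*T(315,385),.1232),tri(t,T(315,385),s,S(357,231)))
print(plane(t,*T(279,441),.1332),plane(t,*T(355,433),.1332))
for a in((179,127),(355,104),(204,323),(380,302)):print(plane(t,*T(*a),.01).round(4))
print(plane(t,*T(288,206),.0755))
E
```

```text
[ 0.52180331 -0.05994572  0.1232    ] (array([ 0.52151298, -0.06003952,  0.12156072]), np.float64(0.0009721468149893207))
[ 0.49274122 -0.04071324  0.1332    ] [ 0.49614841 -0.07872528  0.1332    ]
[0.6818 0.0055 0.01  ]
[ 0.6934 -0.0931  0.01  ]
[ 0.5711 -0.0065  0.01  ]
[ 0.5813 -0.1042  0.01  ]
[ 0.62313046 -0.05086904  0.0755    ]
```

```bash
python3 m.py 0.4510 -0.0698 0.0290 186.19
```

```text
t 6.83 pos [ 0.4249 -0.0713  0.0988] yaw -173.61 F [-0.  -0.6 -4.2] w 0.0423
ROW [-26.2  -1.5  69.8] [ 0.06 -0.02  0.2 ]
```

{"api": "carry_out", "payload": {"plan": [[[-20, -1.5, 15, 0, 0, 0.2], [-26.2, -1.5, 40, 0, 0, 0.2], [-26.2, -1.5, 60, 0, 0, 0.2], [-26.2, -1.5, 69.8, 0, 0, 0.2], [-26.2, -1.5, 69.8, 0, 0, 0.2]]]}}

```text
time: 7.45
tool_pos: [0.4507, -0.0707, 0.029]
orientation: [-0.001, -0.053, 0.999, 0.0]
wrist_force: [1.5, -0.1, -4.3]
width: 0.0424
```

```bash
python3 - <<'E'
from cell import bot,eyes
from h import *
for n in("side","top"):
    f=eyes.grab_frame(n);pickle.dump(f,open(f"f7{n}.pkl","wb"))
crop(pickle.load(open("f7top.pkl","rb")),230,130,100,120,5,"pics/top7.png")
crop(pickle.load(open("f7side.pkl","rb")),205,140,130,80,6,"pics/side7.png")
E
python3 m.py 0.4510 -0.0698 0.0290 186.19
```

```text
t 7.55 pos [ 0.4513 -0.0712  0.0298] yaw -173.93 F [-0.4  0.5 -4.1] w 0.0424
ROW [0.1 1.4 0.8] [ 0.01  0.04 -0.12]
```

View pics/top7.png

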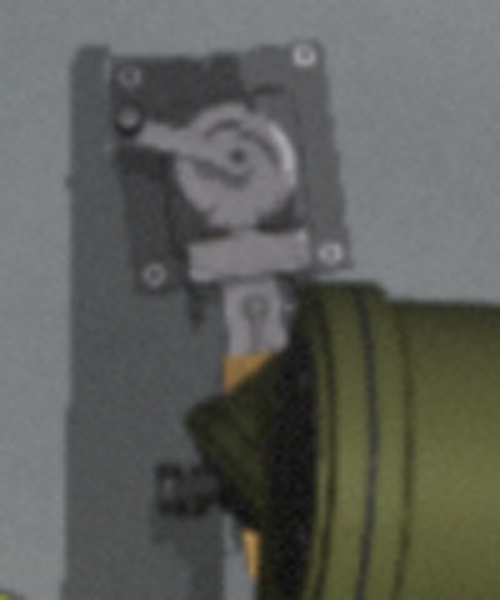

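View pics/side7.png

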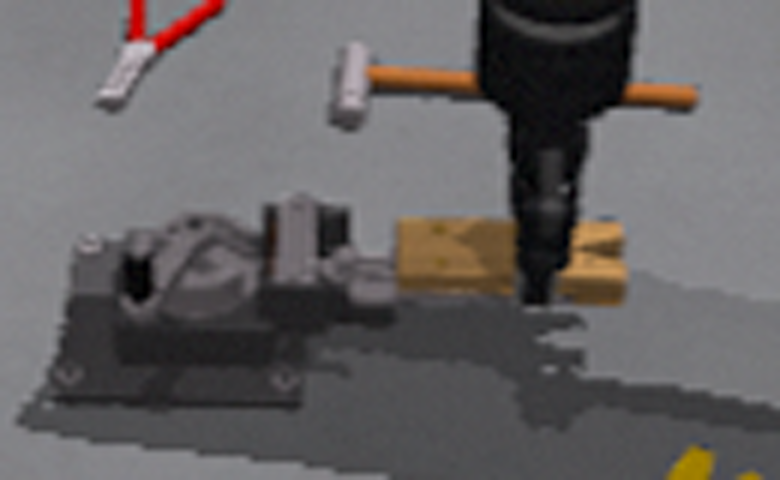

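```bash
cat > hold.py <<'E'
import numpy as np
O=np.array([.6232,-.0508]);Y=.108
ex=np.array([np.cos(Y),np.sin(Y)]);ey=np.array([-np.sin(Y),np.cos(Y)])
def H(p): d=np.array(p)[:2]-O;return (np.array([d@ex,d@ey])*1000).round(2)
def W(h,l): return (O+h/1000*ex+l/1000*ey).round(4)
E
python3 - <<'E'
from h import *
from hold import *
t=pickle.load(open("f7top.pkl","rb"))
T=lambda x,y:(230+(x+.5)/5-.5,130+(y+.5)/5-.5)
print("stud",H(plane(t,*T(256.5,302),.054)), "ledge left edge",H(plane(t,*T(226,302),.04)),"back corner L",H(plane(t,*T(224,355),.064)))
for a in((129,77),(304,55),(154,274),(330,253)):print(H(plane(t,*T(*a),.01)))
print("TCP",H([.4513,-.0712]),W(-173.2,0))
E
```

```text
stud [-75.74  -1.24] ledge left edge [-71.92  14.06] back corner L [-102.92   20.23]
[64.31 49.64]
[ 64.74 -48.98]
[-47.62  49.71]
[-47.99 -48.45]
TCP [-173.1    -1.75] [ 0.451  -0.0695]
```

{"api": "carry_out", "payload": {"plan": [[[0, 1.4, 2, 0, 0, -0.1], [0, 1.4, 4, 0, 0, -0.1], [0, 1.4, 4.5, 0, 0, -0.1], [0, 1.4, 4.5, 0, 0, -0.1]]]}}

```text
time: 8.05
tool_pos: [0.4511, -0.07, 0.0252]
orientation: [0.0, -0.054, 0.999, 0.0]
wrist_force: [-0.6, -0.0, 0.6]
width: 0.0422
```

```bash
python3 m.py 0.4510 -0.0698 0.0290 186.19
```

```text
t 8.05 pos [ 0.4511 -0.07    0.0252] yaw -173.86 F [-0.6 -0.   0.6] w 0.0422
ROW [ 0.   0.3 -3.8] [ 0.01  0.04 -0.05]
```

{"api": "carry_out", "payload": {"plan": [[[-5, 0.3, -0.3, 0, 0, 0], [-10, 0.3, -0.3, 0, 0, 0], [-15, 0.3, -0.3, 0, 0, 0], [-20, 0.3, -0.3, 0, 0, 0], [-25, 0.3, -0.3, 0, 0, 0], [-28, 0.3, -0.3, 0, 0, 0], [-28, 0.3, -0.3, 0, 0, 0]]]}}

```text
time: 8.93
tool_pos: [0.4782, -0.0672, 0.0254]
orientation: [-0.001, -0.053, 0.999, -0.0]
wrist_force: [-4.4, -0.5, 6.4]
width: 0.0422
```

```bash
python3 - <<'E'
from cell import bot,eyes
from h import *
for n in("side","top"):
    f=eyes.grab_frame(n);pickle.dump(f,open(f"f8{n}.pkl","wb"))
crop(pickle.load(open("f8top.pkl","rb")),230,130,100,120,5,"pics/top8.png")
crop(pickle.load(open("f8side.pkl","rb")),205,140,130,80,6,"pics/side8.png")
from hold import *
o=bot.get_obs();print(H(o["tool_pos"]))
E
python3 m.py 0.4510 -0.0698 0.0252 186.19
```

```text
[-145.98   -0.7 ]
t 9.03 pos [ 0.4781 -0.0672  0.0254] yaw -173.89 F [-4.7 -1.6  6.2] w 0.0424
ROW [27.3  0.3  0.2] [-0.03 -0.06 -0.08]
```

View pics/top8.png

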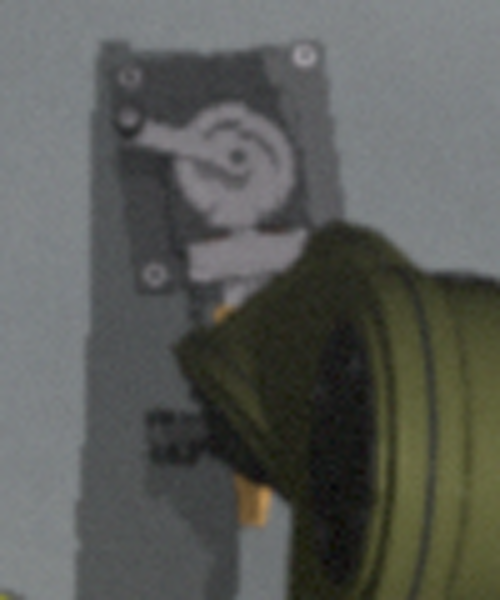

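View pics/side8.png

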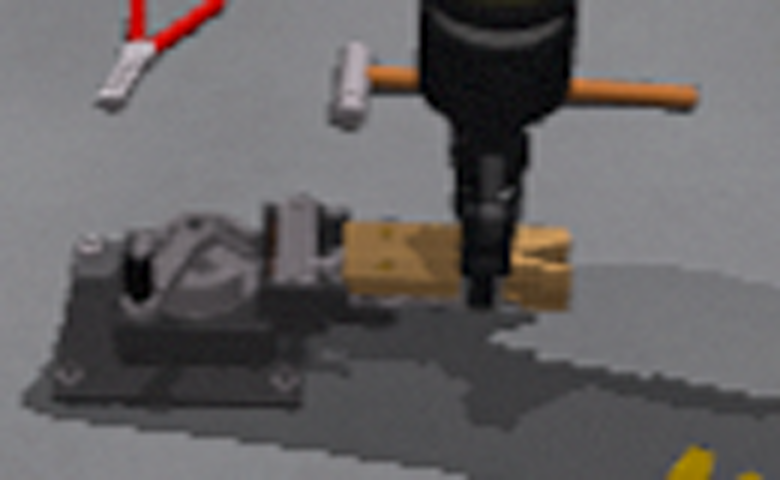

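{"api": "carry_out", "payload": {"plan": [[[0, 0.3, -0.6, 0, 0, 0], [-4, 0.3, -0.6, 0, 0, 0], [-8, 0.3, -0.6, 0, 0, 0], [-12, 0.3, -0.6, 0, 0, 0], [-12, 0.3, -0.6, 0, 0, 0]]]}}

```text
time: 9.65
tool_pos: [0.4916, -0.0649, 0.0256]
orientation: [0.001, -0.053, 0.999, 0.0]
wrist_force: [0.6, -0.5, -4.2]
width: 0.0426
```

```bash
cat > st.py <<'E'
from cell import bot
from hold import *
import numpy as np
from scipy.spatial.transform import Rotation as Ro
o=bot.get_obs();f=o["wrist_force"];q=o["orientation"];m=Ro.from_quat([q[1],q[2],q[3],q[0]]).as_matrix()
print(round(o["time"],2),"TCP h",H(o["tool_pos"]),"z",round(o["tool_pos"][2]*1000,1),"Fh",(f[:2]@ex).round(1),(f[:2]@ey).round(1),f[2].round(1),"torque",o["wrist_torque"].round(2),"yaw",(np.degrees(np.arctan2(-m[1,0],-m[0,0]))-np.degrees(Y)).round(2))
E
python3 st.py
```

```text
9.65 TCP h [-1.3236e+02  1.2000e-01] z 25.6 Fh 0.5 -0.5 -4.2 torque [-0.01  0.03 -0.02] yaw -0.05
```

{"api": "carry_out", "payload": {"plan": [[[-4, 0, 0, 0, 0, 0], [-8, 0, 0, 0, 0, 0], [-12, 0, 0, 0, 0, 0], [-16, 0, 0, 0, 0, 0], [-16, 0, 0, 0, 0, 0]]]}}

```text
time: 10.28
tool_pos: [0.507, -0.0634, 0.0258]
orientation: [0.0, -0.053, 0.999, 0.0]
wrist_force: [0.2, -0.5, -3.4]
width: 0.042
```

```bash
python3 st.py
```

```text
10.28 TCP h [-1.1683e+02 -3.0000e-02] z 25.8 Fh 0.1 -0.6 -3.4 torque [-0.01  0.09  0.01] yaw -0.06
```

{"api": "carry_out", "payload": {"plan": [[[-1.5, 0, 0.3, 0, 0, 0], [-3, 0, 0.3, 0, 0, 0], [-3, 0, 0.3, 0, 0, 0]]]}}

```text
time: 10.65
tool_pos: [0.5094, -0.0633, 0.0256]
orientation: [0.0, -0.053, 0.999, -0.0]
wrist_force: [-1.2, -0.1, 1.1]
width: 0.0421
```

```bash
python3 st.py
```

```text
10.65 TCP h [-114.47   -0.18] z 25.6 Fh -1.2 -0.0 1.1 torque [-0.03  0.38  0.  ] yaw -0.06
```

{"api": "carry_out", "payload": {"plan": [[[-1, 0, 0, 0, 0, 0], [-2, 0, 0, 0, 0, 0], [-2, 0, 0, 0, 0, 0]]]}}

```text
time: 11.02
tool_pos: [0.5112, -0.0632, 0.0256]
orientation: [-0.0, -0.053, 0.999, -0.0]
wrist_force: [-4.5, -1.1, 4.1]
width: 0.0422
```

```bash
python3 st.py
```

```text
11.03 TCP h [-112.73   -0.21] z 25.6 Fh -4.6 -0.7 4.1 torque [-0.07  0.81  0.02] yaw -0.06
```

{"api": "carry_out", "payload": {"plan": [[[-1, 0, -0.3, 0, 0, 0], [-1, 0, -0.3, 0, 0, 0]]]}}

```text
time: 11.28
tool_pos: [0.5126, -0.063, 0.0256]
orientation: [0.0, -0.054, 0.999, 0.0]
wrist_force: [-2.6, -0.4, 0.4]
width: 0.0426
```

```bash
python3 st.py
```

```text
11.28 TCP h [-111.3    -0.16] z 25.6 Fh -2.7 -0.1 0.4 torque [-0.05  0.59  0.05] yaw -0.05
```

{"api": "carry_out", "payload": {"plan": [[[-1, 0, 0, 0, 0, 0], [-1, 0, 0, 0, 0, 0]]]}}

```text
time: 11.52
tool_pos: [0.5125, -0.063, 0.0256]
orientation: [-0.001, -0.054, 0.999, -0.0]
wrist_force: [-5.0, -0.5, 1.5]
width: 0.0423
```

```bash
python3 st.py
```

```text
11.53 TCP h [-111.35   -0.17] z 25.6 Fh -5.0 0.0 1.5 torque [-0.07  0.95  0.09] yaw -0.05
```

{"api": "carry_out", "payload": {"plan": [[[-1, 0, 0, 0, 0, 0], [-1, 0, 0, 0, 0, 0]]]}}

```text
time: 11.78
tool_pos: [0.5125, -0.063, 0.0256]
orientation: [-0.002, -0.054, 0.999, -0.0]
wrist_force: [-8.1, -1.4, 3.0]
width: 0.0425
```

```bash
python3 st.py
```

```text
11.78 TCP h [-111.35   -0.16] z 25.6 Fh -8.2 -0.5 3.0 torque [-0.04  1.36  0.11] yaw -0.05
```

{"api": "carry_out", "payload": {"plan": [[[-1, 0, 0, 0, 0, 0], [-1, 0, 0, 0, 0, 0]]]}}

```text
time: 12.02
tool_pos: [0.5124, -0.063, 0.0256]
orientation: [-0.003, -0.054, 0.999, -0.0]
wrist_force: [-8.5, -0.3, 5.7]
width: 0.0425
```

```bash
python3 st.py
```

```text
12.03 TCP h [-111.42   -0.17] z 25.6 Fh -8.5 0.6 5.7 torque [-0.    1.63  0.07] yaw -0.05
```

{"api": "carry_out", "payload": {"plan": [[[2, 0, 0, 0, 0, 0], [2, 0, 0, 0, 0, 0]]]}}

```text
time: 12.28
tool_pos: [0.5125, -0.0629, 0.0256]
orientation: [-0.001, -0.053, 0.999, -0.0]
wrist_force: [-5.6, -0.5, 2.1]
width: 0.0426
```

```bash
python3 st.py
```

```text
12.28 TCP h [-111.34   -0.13] z 25.6 Fh -5.7 0.1 2.1 torque [-0.1   1.13  0.09] yaw -0.05
```

{"api": "carry_out", "payload": {"plan": [[[0, 0, 0, 0, 0, 0], [0, 0, 0, 0, 0, 0], [0, 0, 0, 0, 0, 0]]], "jaw": 60}}

```text
time: 12.65
tool_pos: [0.5148, -0.0625, 0.026]
orientation: [0.001, -0.054, 0.999, 0.0]
wrist_force: [-0.2, -0.3, 0.5]
width: 0.0598
```

{"api": "carry_out", "payload": {"plan": [[[0, 0, -10, 0, 0, 0], [0, 0, -50, 0, 0, 0], [0, 0, -105, 0, 0, 0], [25, 0, -155, 0, 0, 0], [40, 0, -155, 0, 0, 0], [40, 0, -155, 0, 0, 0]]]}}

```text
time: 13.4
tool_pos: [0.4729, -0.0677, 0.1818]
orientation: [0.0, -0.053, 0.999, -0.0]
wrist_force: [-0.1, -0.2, 0.8]
width: 0.0604
```

```bash
python3 st.py; python3 - <<'E'
from cell import bot,eyes
from h import *
for n in("side","top","wrist"):
    f=eyes.grab_frame(n);pickle.dump(f,open(f"f9{n}.pkl","wb"))
crop(pickle.load(open("f9top.pkl","rb")),230,130,100,110,5,"pics/top9.png")
crop(pickle.load(open("f9side.pkl","rb")),205,140,130,80,6,"pics/side9.png")
crop(pickle.load(open("f9wrist.pkl","rb")),0,0,512,384,1.5,"pics/wrist9.png")
E
```

```text
13.4 TCP h [-151.27   -0.55] z 181.8 Fh -0.2 -0.2 0.8 torque [-0.04 -0.05  0.02] yaw -0.08
```

View pics/top9.png

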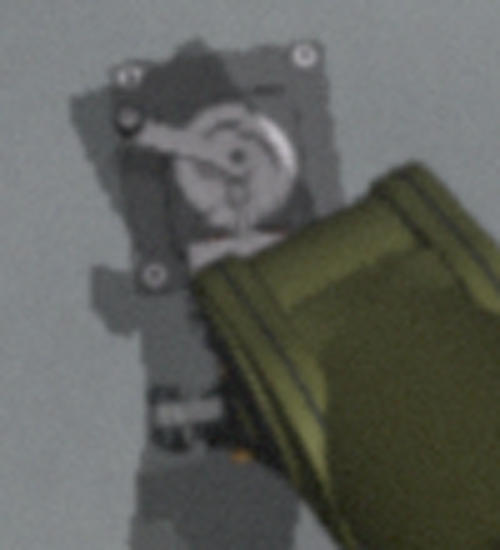

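View pics/side9.png

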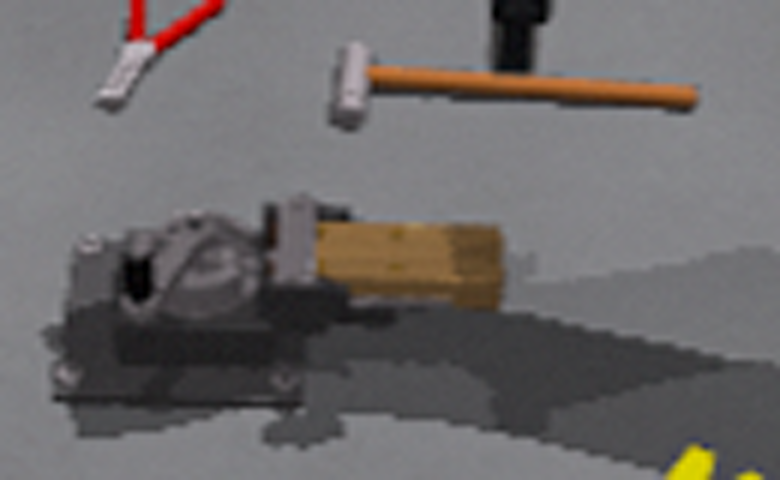

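View pics/wrist9.png

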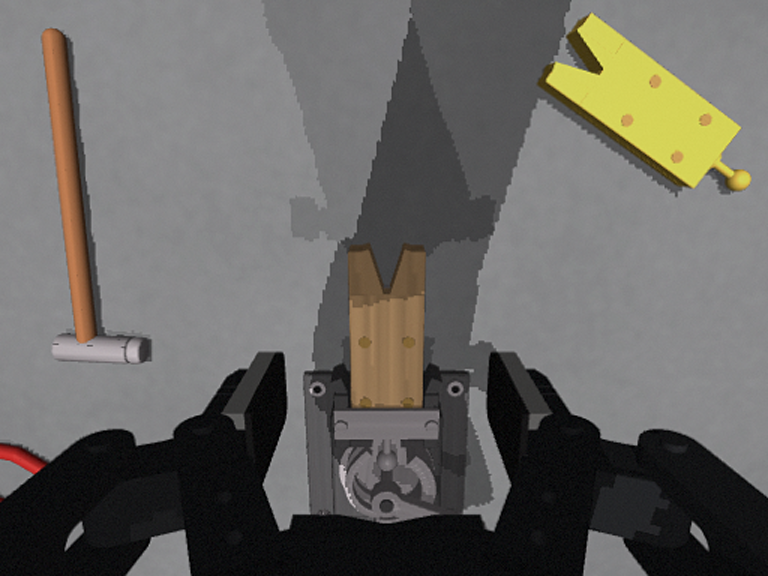

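```bash
python3 - <<'E'
from h import *
from hold import *
from cell import bot
t=pickle.load(open("f9top.pkl","rb"));s=pickle.load(open("f9side.pkl","rb"))
T=lambda x,y:(230+(x+.5)/5-.5,130+(y+.5)/5-.5)
print("stud",H(plane(t,*T(239,186),.05)),"hub",H(plane(t,*T(239,155),.0755)))
k=plane(t,*T(128.5,118),.1065);h=H(k);print("knob",k,h,np.hypot(*h),"q",1.31-np.arctan2(h[1],h[0]))
print("joints",bot.get_obs()["joints"].round(2))
print("knob model",W(60*np.cos(1.205),60*np.sin(1.205)))
E
python3 m.py 0.638 0.007 0.125 255.2
```

```text
stud [-11.57  -0.38] hub [ 0.39 -0.66]
knob [0.63782314 0.0069227  0.1065    ] [20.76 55.81] 59.54606368182535 q 0.09532083920743473
joints [ 0.37  0.59 -0.52  2.02  0.48  0.64  1.22]
knob model [0.6385 0.0072]
t 13.55 pos [ 0.4743 -0.0669  0.1806] yaw -173.86 F [-0.3  0.1 -0.1] w 0.0601
ROW [-170.7   56.    55.7] [ 1.000e-02  3.000e-02 -6.906e+01]
```

{"api": "carry_out", "payload": {"plan": [[[-25, 8, 0, 0, 0, -9], [-60, 20, 0, 0, 0, -18], [-95, 30, 0, 0, 0, -27], [-130, 40, 0, 0, 0, -36], [-160, 50, 10, 0, 0, -45], [-170.7, 56, 25, 0, 0, -54], [-170.7, 56, 40, 0, 0, -60], [-170.7, 56, 45, 0, 0, -60]]], "jaw": 45}}

```text
time: 14.55
tool_pos: [0.6368, 0.0069, 0.1336]
orientation: [-0.001, -0.545, 0.838, 0.001]
wrist_force: [0.1, -0.5, -0.4]
width: 0.0449
```

```bash
python3 m.py 0.638 0.007 0.072 246; python3 - <<'E'
from cell import bot,eyes
from h import *
print(bot.get_obs()["joints"].round(2))
for n in("side","wrist"):
    f=eyes.grab_frame(n);pickle.dump(f,open(f"f10{n}.pkl","wb"))
crop(pickle.load(open("f10side.pkl","rb")),185,100,140,110,5,"pics/side10.png")
f=pickle.load(open("f10wrist.pkl","rb"))
crop(f,0,0,512,384,1.5,"pics/wrist10.png")
print(proj(f,[[.638,.007,.1065],[.638,.007,.0765]])*1.5)
E
```

```text
t 14.55 pos [0.6368 0.0069 0.1336] yaw -113.93 F [ 0.1 -0.5 -0.4] w 0.0449
ROW [-0.6 -1.2 61.6] [ 0.17 -0.05  0.07]
[ 0.31  0.9  -0.76  1.58  0.72  0.96  2.03]
[[384.07633017 324.48231227]
 [384.18419381 300.43180675]]
```

View pics/side10.png

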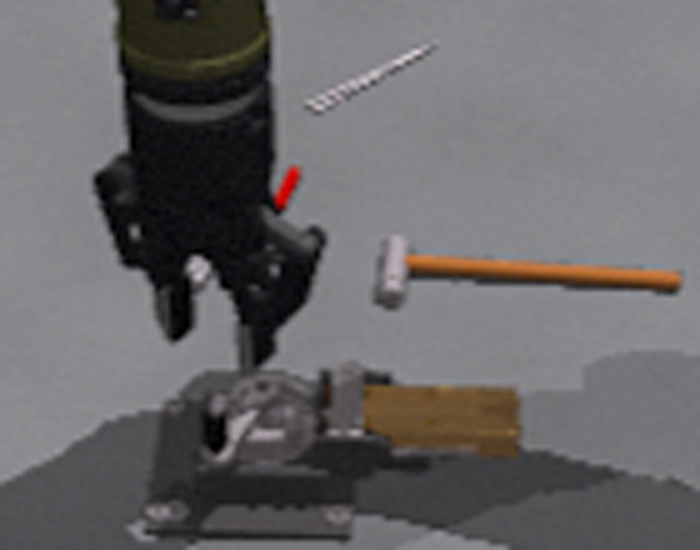

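View pics/wrist10.png

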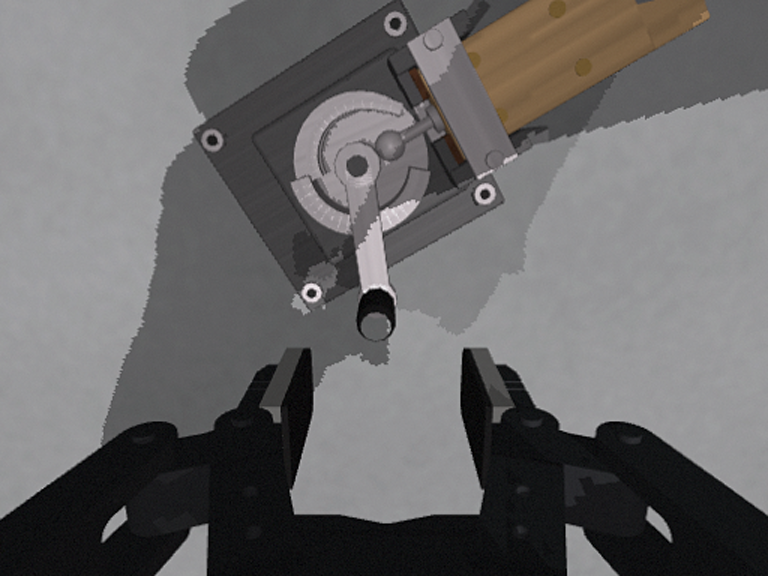

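```bash
python3 - <<'E'
from h import *
from hold import *
f=pickle.load(open("f10wrist.pkl","rb"))
def w(u,v,z): return plane(f,u/1.5-.17,v/1.5-.17,z)
k=w(375.5,326,.1065);h=H(k);print("knob",k,h,np.hypot(*h),1.31-np.arctan2(h[1],h[0]))
hub=w(356.5,166,.0755);print("hub",hub,H(hub));s=w(390,146,.055);print("stud",H(s))
d=(k-hub)[:2];print(np.hypot(*d),"world lever angle",np.degrees(np.arctan2(d[1],d[0])))
c=[w(x,y,.01) for x,y in((395,24),(212,140),(312,293),(485,194))]
for x in c:print(H(x))
E
```

```text
knob [0.64134314 0.00607863 0.1065    ] [24.17 54.59] 59.701398643582884 0.15601641508944053
hub [ 0.62473785 -0.05107862  0.0755    ] [ 1.5  -0.44]
stud [-14.52   0.02]
0.05952048375653746 world lever angle 73.80039051294408
[-46.55 -49.38]
[ 66.06 -49.69]
[65.87 49.42]
[-46.76  49.24]
```

```bash
python3 m.py 0.640 0.0065 0.072 251
```

```text
t 14.65 pos [0.6371 0.0068 0.1348] yaw -113.98 F [-0.4  0.1 -0.3] w 0.045
ROW [-0.9 -2.9 62.8] [ 0.09 -0.03 -4.98]
```

{"api": "carry_out", "payload": {"plan": [[[-0.9, -2.9, 15, 0, 0, -5], [-0.9, -2.9, 35, 0, 0, -5], [-0.9, -2.9, 52, 0, 0, -5], [-0.9, -2.9, 62, 0, 0, -5], [-0.9, -2.9, 62, 0, 0, -5]]]}}

```text
time: 15.28
tool_pos: [0.6398, 0.0064, 0.0729]
orientation: [-0.001, -0.582, 0.814, 0.0]
wrist_force: [0.5, -0.4, -0.7]
width: 0.0449
```

```bash
python3 m.py 0.640 0.0065 0.072 251; python3 st.py; python3 - <<'E'
from cell import bot,eyes
from h import *
for n in("side","wrist"):
    f=eyes.grab_frame(n);pickle.dump(f,open(f"f11{n}.pkl","wb"))
crop(pickle.load(open("f11side.pkl","rb")),185,100,140,110,5,"pics/side11.png")
crop(pickle.load(open("f11wrist.pkl","rb")),80,100,360,284,2,"pics/wrist11.png")
E
```

```text
t 15.28 pos [0.6398 0.0064 0.0729] yaw -108.88 F [ 0.5 -0.4 -0.7] w 0.0449
ROW [-0.1 -0.2  0.9] [ 0.08 -0.04  0.12]
15.28 TCP h [22.67 55.11] z 72.9 Fh 0.5 -0.5 -0.7 torque [ 0.01 -0.04 -0.04] yaw 64.93
```

View pics/side11.png

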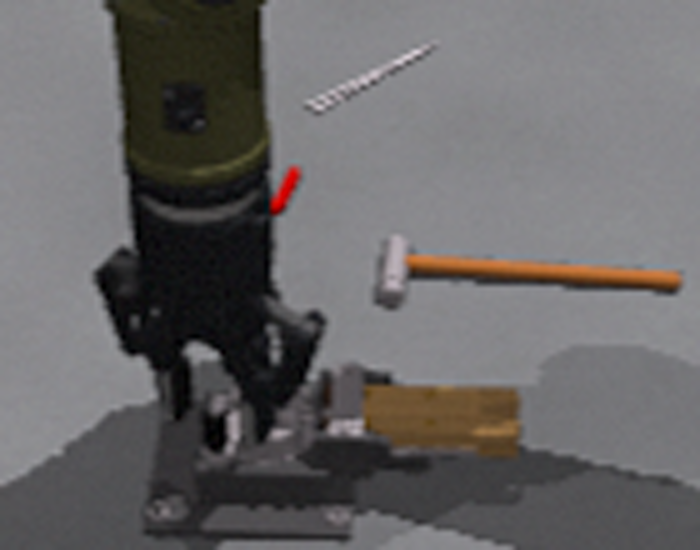

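View pics/wrist11.png

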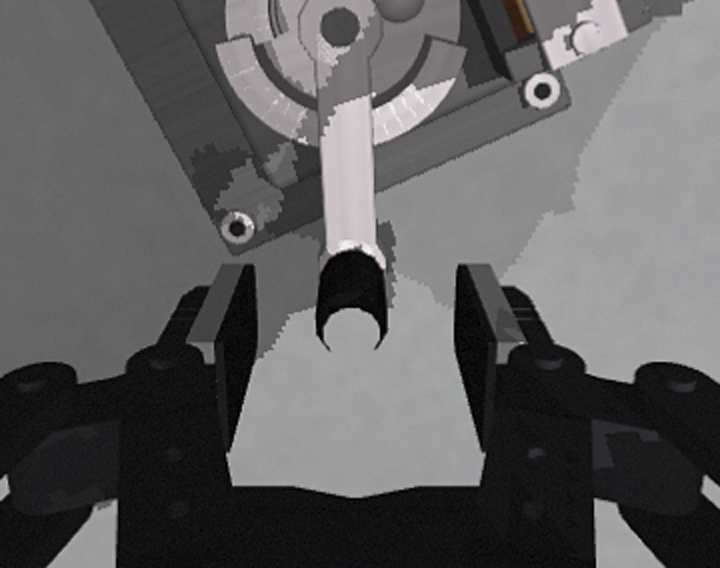

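{"api": "carry_out", "payload": {"plan": [[[0, 0, 0, 0, 0, 0], [0, 0, 0, 0, 0, 0], [0, 0, 0, 0, 0, 0]]], "jaw": 20, "newtons": 20}}

```text
time: 15.75
tool_pos: [0.6405, 0.0065, 0.074]
orientation: [0.0, -0.582, 0.813, -0.0]
wrist_force: [0.2, -0.1, -0.7]
width: 0.0202
```

```bash
cat > arc.py <<'E'
import sys,numpy as np
from scipy.spatial.transform import Rotation as Ro
from cell import bot
from hold import Y
C=np.array([.6238,-.0508])
o=bot.get_obs();q=o["orientation"];R=Ro.from_quat([q[1],q[2],q[3],q[0]]);m=R.as_matrix();p=o["tool_pos"]
d=p[:2]-C;b=np.arctan2(d[1],d[0])-Y;r=np.array([np.cos(b+Y),np.sin(b+Y)]);t=np.array([r[1],-r[0]])
f=o["wrist_force"]
print("t %.2f TCP r %.1f q_tcp %.3f toolmis %.1f z %.1f | F tang %.1f rad %.1f z %.1f w %.1f"%(o["time"],np.hypot(*d)*1e3,1.31-b,(np.degrees(np.arctan2(-m[1,0],-m[0,0])-b-Y)+180)%360-180,p[2]*1e3,f[:2]@t,f[:2]@r,f[2],o["width"]*1e3), "j7",o["joints"][6].round(2))
for s in sys.argv[1:]:
    B=1.31-float(s)+Y
    P=np.array([*(C+.06*np.array([np.cos(B),np.sin(B)])),p[2]])
    sh=R.inv().apply(P-p)*1e3
    tx=-np.array([np.cos(B),np.sin(B),0]);tz=np.array([0,0,-1.])
    rv=np.degrees((R.inv()*Ro.from_matrix(np.stack([tx,np.cross(tz,tx),tz],1))).as_rotvec())
    print(s,sh.round(1),rv.round(1))
E
python3 arc.py 0.2 0.25 0.3 0.35 0.4 0.45 0.5
```

```text
t 15.75 TCP r 59.7 q_tcp 0.132 toolmis -2.6 z 74.0 | F tang 0.3 rad -0.1 z -0.7 w 20.2 j7 2.06
0.2 [-0.4 -4.1  0. ] [-0.   0.   1.3]
0.25 [-0.2 -7.1  0. ] [-0.   0.   4.2]
0.3 [  0.1 -10.1   0. ] [-0.   0.   7.1]
0.35 [  0.5 -13.    0. ] [-0.   0.   9.9]
0.4 [  1.1 -16.    0. ] [-0.   0.  12.8]
0.45 [  1.8 -18.9   0. ] [-0.   0.  15.7]
0.5 [  2.7 -21.8   0. ] [-0.   0.  18.5]
```

{"api": "carry_out", "payload": {"plan": [[[-0.4, -4, 0, 0, 0, 1.3], [-0.2, -7, 0, 0, 0, 4], [0.1, -10, 0, 0, 0, 7], [0.5, -13, 0, 0, 0, 10], [1.1, -16, 0, 0, 0, 13], [1.8, -19, 0, 0, 0, 15.7], [2.7, -21.8, 0, 0, 0, 18.5]]]}}

```text
time: 16.62
tool_pos: [0.6601, -0.0027, 0.0738]
orientation: [-0.0, -0.442, 0.897, 0.0]
wrist_force: [-2.1, 0.8, 1.2]
width: 0.0198
```

```bash
python3 arc.py 0.55 0.6 0.65 0.7 0.75 0.8 0.85 .9
```

```text
t 16.62 TCP r 60.2 q_tcp 0.494 toolmis -0.5 z 73.8 | F tang -2.2 rad -0.6 z 1.2 w 19.8 j7 1.83
0.55 [ 0.3 -3.4 -0. ] [0.  0.  2.7]
0.6 [ 0.5 -6.4 -0. ] [0.  0.  5.6]
0.65 [ 0.9 -9.4 -0. ] [0.  0.  8.5]
0.7 [  1.4 -12.3  -0. ] [ 0.   0.  11.3]
0.75 [  2.1 -15.2  -0. ] [ 0.   0.  14.2]
0.8 [  2.9 -18.1  -0. ] [ 0.   0.  17.1]
0.85 [  3.8 -21.   -0. ] [ 0.   0.  19.9]
.9 [  4.9 -23.8  -0. ] [ 0.   0.  22.8]
```

{"api": "carry_out", "payload": {"plan": [[[0.3, -3.4, 0, 0, 0, 2.7], [0.5, -6.4, 0, 0, 0, 5.6], [0.9, -9.4, 0, 0, 0, 8.5], [1.4, -12.3, 0, 0, 0, 11.3], [2.1, -15.2, 0, 0, 0, 14.2], [2.9, -18.1, 0, 0, 0, 17.1], [3.8, -21, 0, 0, 0, 20], [4.9, -23.8, 0, 0, 0, 22.8]]]}}

```text
time: 17.62
tool_pos: [0.6765, -0.0214, 0.0739]
orientation: [0.0, -0.256, 0.967, 0.0]
wrist_force: [0.6, 3.3, -0.6]
width: 0.0197
```

```bash
python3 arc.py .95 1.0 1.05 1.1
```

```text
t 17.62 TCP r 60.4 q_tcp 0.909 toolmis 0.5 z 73.9 | F tang -2.6 rad 2.1 z -0.6 w 19.7 j7 1.55
.95 [ 0.5 -2.5 -0. ] [0.  0.  2.8]
1.0 [ 0.7 -5.5 -0. ] [0.  0.  5.7]
1.05 [ 1.1 -8.4 -0. ] [0.  0.  8.6]
1.1 [  1.6 -11.4  -0. ] [ 0.   0.  11.4]
```

{"api": "carry_out", "payload": {"plan": [[[0.5, -2.5, 0, 0, 0, 2.8], [0.7, -5.5, 0, 0, 0, 5.7], [0.7, -5.5, 0, 0, 0, 5.7]]]}}

```text
time: 18.0
tool_pos: [0.6784, -0.0276, 0.0738]
orientation: [0.0, -0.208, 0.978, -0.001]
wrist_force: [-0.2, 1.8, 0.7]
width: 0.0201
```

```bash
python3 arc.py 1.05 1.1 1.15
```

```text
t 18.00 TCP r 59.4 q_tcp 1.016 toolmis 1.0 z 73.8 | F tang -1.7 rad 0.5 z 0.7 w 20.1 j7 1.48
1.05 [-0.6 -2.1  0. ] [-0.1 -0.   3. ]
1.1 [-0.3 -5.1  0. ] [-0.1 -0.   5.8]
1.15 [ 0.1 -8.   0. ] [-0.1 -0.   8.7]
```

{"api": "carry_out", "payload": {"plan": [[[-0.3, -2.5, 0, 0, 0, 3], [-0.3, -5, 0, 0, 0, 5.8], [-0.3, -5, 0, 0, 0, 5.8]]]}}

```text
time: 18.38
tool_pos: [0.6802, -0.0322, 0.0737]
orientation: [-0.0, -0.159, 0.987, -0.001]
wrist_force: [-1.4, 1.8, 0.9]
width: 0.0203
```

```bash
python3 arc.py 1.15 1.2
```

```text
t 18.38 TCP r 59.4 q_tcp 1.100 toolmis 0.1 z 73.7 | F tang -2.1 rad -0.8 z 0.9 w 20.3 j7 1.4
1.15 [-0.5 -3.   0. ] [-0.1 -0.1  2.9]
1.2 [-0.3 -6.   0. ] [-0.1 -0.1  5.8]
```

{"api": "carry_out", "payload": {"plan": [[[-0.3, -3, 0, 0, 0, 2.9], [-0.2, -6, 0, 0, 0, 5.8], [-0.2, -6, 0, 0, 0, 5.8]]]}}

```text
time: 18.75
tool_pos: [0.6825, -0.0376, 0.0735]
orientation: [-0.0, -0.109, 0.994, -0.001]
wrist_force: [-1.8, 0.8, -0.4]
width: 0.0198
```

```bash
python3 arc.py 1.25 1.3
```

```text
t 18.75 TCP r 60.2 q_tcp 1.197 toolmis -0.2 z 73.5 | F tang -1.2 rad -1.6 z -0.4 w 19.8 j7 1.33
1.25 [ 0.3 -3.2  0. ] [-0.1 -0.   2.8]
1.3 [ 0.5 -6.2  0. ] [-0.1 -0.   5.7]
```

{"api": "carry_out", "payload": {"plan": [[[0.1, -3, 0, 0, 0, 2.9], [0.3, -6, 0, 0, 0, 5.8], [0.3, -6, 0, 0, 0, 5.8]]]}}

```text
time: 19.12
tool_pos: [0.6839, -0.0432, 0.0737]
orientation: [0.0, -0.058, 0.998, -0.0]
wrist_force: [-1.3, 0.1, -0.7]
width: 0.0199
```

```bash
python3 arc.py 1.35 1.4
```

```text
t 19.12 TCP r 60.5 q_tcp 1.293 toolmis -0.5 z 73.7 | F tang -0.3 rad -1.3 z -0.7 w 19.9 j7 1.26
1.35 [ 0.6 -3.4  0. ] [-0.   0.   2.8]
1.4 [ 0.8 -6.4  0. ] [-0.   0.   5.6]
```

{"api": "carry_out", "payload": {"plan": [[[0.3, -3.4, 0, 0, 0, 2.8], [0.6, -6.2, 0, 0, 0, 5.6], [0.6, -6.2, 0, 0, 0, 5.6]]]}}

```text
time: 19.5
tool_pos: [0.6844, -0.0494, 0.0739]
orientation: [0.001, -0.009, 1.0, -0.0]
wrist_force: [0.2, 0.8, -0.7]
width: 0.0199
```

```bash
python3 arc.py 1.45 1.5;python3 - <<'E'
from cell import bot,eyes
from h import *
for n in("side","wrist"):
    f=eyes.grab_frame(n);pickle.dump(f,open(f"f12{n}.pkl","wb"))
crop(pickle.load(open("f12side.pkl","rb")),185,100,140,110,5,"pics/side12.png")
crop(pickle.load(open("f12wrist.pkl","rb")),80,0,400,384,1.5,"pics/wrist12.png")
E
```

```text
t 19.50 TCP r 60.6 q_tcp 1.394 toolmis -0.3 z 73.9 | F tang -0.8 rad 0.2 z -0.7 w 19.9 j7 1.19
1.45 [ 0.6 -3.4  0. ] [-0.   0.1  2.9]
1.5 [ 0.9 -6.3  0. ] [-0.   0.1  5.8]
```

View pics/wrist12.png

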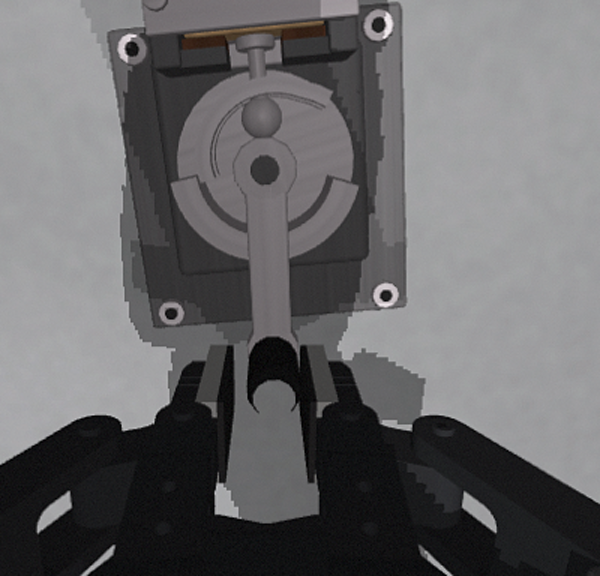

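{"api": "carry_out", "payload": {"plan": [[[0.3, -3.4, 0, 0, 0, 2.9], [0.6, -6.3, 0, 0, 0, 5.8], [0.6, -6.3, 0, 0, 0, 5.8]]]}}

```text
time: 19.98
tool_pos: [0.6839, -0.0557, 0.0741]
orientation: [0.001, 0.041, 0.999, -0.0]
wrist_force: [1.5, 0.6, 1.0]
width: 0.0196
```

```bash
python3 arc.py 1.55 1.6
```

```text
t 19.98 TCP r 60.3 q_tcp 1.500 toolmis -0.1 z 74.1 | F tang -0.7 rad 1.5 z 1.0 w 19.6 j7 1.11
1.55 [ 0.4 -3.   0. ] [-0.   0.1  2.8]
1.6 [ 0.6 -6.   0. ] [-0.   0.1  5.7]
```

{"api": "carry_out", "payload": {"plan": [[[0.3, -3.2, 0, 0, 0, 2.9], [0.6, -6.2, 0, 0, 0, 5.8], [0.6, -6.2, 0, 0, 0, 5.8]]]}}

```text
time: 20.35
tool_pos: [0.6823, -0.0621, 0.074]
orientation: [0.0, 0.092, 0.996, -0.0]
wrist_force: [0.5, 1.7, -0.5]
width: 0.0203
```

```bash
python3 arc.py 1.65 1.7
```

```text
t 20.35 TCP r 59.6 q_tcp 1.609 toolmis 0.4 z 74.0 | F tang -1.7 rad 0.2 z -0.5 w 20.3 j7 1.04
1.65 [-0.3 -2.5  0. ] [-0.1  0.   2.7]
1.7 [-0.1 -5.5  0. ] [-0.1  0.   5.6]
```

{"api": "carry_out", "payload": {"plan": [[[0, -2.7, 0, 0, 0, 2.7], [0.2, -5.7, 0, 0, 0, 5.6], [0.2, -5.7, 0, 0, 0, 5.6]]]}}

```text
time: 20.72
tool_pos: [0.6807, -0.0677, 0.0739]
orientation: [-0.0, 0.14, 0.99, -0.001]
wrist_force: [1.3, 2.1, 1.4]
width: 0.0204
```

```bash
python3 arc.py 1.75 1.8
```

```text
t 20.73 TCP r 59.4 q_tcp 1.706 toolmis 0.4 z 73.9 | F tang -2.4 rad 0.6 z 1.4 w 20.4 j7 0.97
1.75 [-0.5 -2.6  0. ] [-0.1  0.   2.9]
1.8 [-0.3 -5.6  0. ] [-0.1  0.   5.7]
```

{"api": "carry_out", "payload": {"plan": [[[0.1, -2.7, 0, 0, 0, 2.7], [0.3, -5.7, 0, 0, 0, 5.6], [0.3, -5.7, 0, 0, 0, 5.6]]]}}

```text
time: 21.1
tool_pos: [0.6789, -0.0728, 0.0738]
orientation: [-0.0, 0.189, 0.982, -0.0]
wrist_force: [1.0, 2.7, 0.8]
width: 0.0202
```

```bash
python3 arc.py 1.85 1.9
```

```text
t 21.10 TCP r 59.3 q_tcp 1.798 toolmis 0.1 z 73.8 | F tang -2.9 rad -0.1 z 0.8 w 20.2 j7 0.9
1.85 [-0.6 -3.1  0. ] [-0. -0.  3.]
1.9 [-0.4 -6.1  0. ] [-0.   0.   5.9]
```

Now smaller steps.

{"api": "carry_out", "payload": {"plan": [[[-0.2, -3.1, 0, 0, 0, 3], [-0.2, -3.1, 0, 0, 0, 3]]]}}

```text
time: 21.35
tool_pos: [0.6778, -0.0752, 0.0737]
orientation: [-0.0, 0.214, 0.977, -0.0]
wrist_force: [-0.5, 1.7, 1.8]
width: 0.0203
```

```bash
python3 arc.py 1.9
```

```text
t 21.35 TCP r 59.3 q_tcp 1.843 toolmis -0.4 z 73.7 | F tang -1.4 rad -1.2 z 1.8 w 20.3 j7 0.86
1.9 [-0.6 -3.4  0. ] [-0.  -0.   2.9]
```

{"api": "carry_out", "payload": {"plan": [[[0, -3, 0, 0, 0, 3], [0, -3, 0, 0, 0, 3]]]}}

```text
time: 21.6
tool_pos: [0.6767, -0.0774, 0.0738]
orientation: [-0.0, 0.239, 0.971, 0.0]
wrist_force: [0.7, 3.4, 2.6]
width: 0.0199
```

```bash
python3 arc.py 1.95
```

```text
t 21.60 TCP r 59.2 q_tcp 1.883 toolmis -1.0 z 73.8 | F tang -3.4 rad -0.9 z 2.6 w 19.9 j7 0.83
1.95 [-0.7 -4.  -0. ] [ 0.  -0.   2.9]
```

{"api": "carry_out", "payload": {"plan": [[[0, -3, 0, 0, 0, 3], [0, -3, 0, 0, 0, 3]]]}}

```text
time: 21.85
tool_pos: [0.6755, -0.0795, 0.0738]
orientation: [-0.0, 0.264, 0.965, 0.001]
wrist_force: [2.0, 4.4, 2.0]
width: 0.0199
```

```bash
python3 arc.py 2.0
```

```text
t 21.85 TCP r 59.1 q_tcp 1.925 toolmis -1.5 z 73.8 | F tang -4.8 rad -0.4 z 2.0 w 19.9 j7 0.79
2.0 [-0.8 -4.5 -0. ] [ 0.1 -0.   2.8]
```

{"api": "carry_out", "payload": {"plan": [[[-0.2, -2, 0, 0, 0, 1.5], [-0.2, -2, 0, 0, 0, 1.5]]]}}

```text
time: 22.1
tool_pos: [0.6748, -0.0807, 0.0738]
orientation: [-0.0, 0.276, 0.961, 0.001]
wrist_force: [0.9, 5.8, 1.3]
width: 0.0202
```

```bash
python3 arc.py 2.0
```

```text
t 22.10 TCP r 59.1 q_tcp 1.949 toolmis -1.6 z 73.8 | F tang -5.4 rad -2.1 z 1.3 w 20.2 j7 0.77
2.0 [-0.9 -3.  -0. ] [ 0.1 -0.   1.3]
```

{"api": "carry_out", "payload": {"plan": [[[0, -2, 0, 0, 0, 1.5], [0, -2, 0, 0, 0, 1.5]]]}}

```text
time: 22.35
tool_pos: [0.674, -0.0819, 0.0738]
orientation: [0.0, 0.289, 0.957, 0.001]
wrist_force: [1.8, 5.7, 1.7]
width: 0.0201
```

```bash
python3 arc.py 2.0
```

```text
t 22.35 TCP r 59.1 q_tcp 1.973 toolmis -1.8 z 73.8 | F tang -5.8 rad -1.4 z 1.7 w 20.1 j7 0.75
2.0 [-0.9 -1.6 -0. ] [ 0.2 -0.  -0.2]
```

{"api": "carry_out", "payload": {"plan": [[[0, -2, 0, 0, 0, 1.5], [0, -2, 0, 0, 0, 1.5]]]}}

```text
time: 22.6
tool_pos: [0.6733, -0.0831, 0.0738]
orientation: [0.0, 0.301, 0.954, 0.002]
wrist_force: [2.4, 7.3, 0.5]
width: 0.0201
```

```bash
python3 arc.py 2.0
```

```text
t 22.60 TCP r 59.1 q_tcp 1.996 toolmis -1.9 z 73.8 | F tang -7.4 rad -2.0 z 0.5 w 20.1 j7 0.73
2.0 [-0.9 -0.2 -0. ] [ 0.2 -0.  -1.7]
```

{"api": "carry_out", "payload": {"plan": [[[0, -2, 0, 0, 0, 1.5], [0, -2, 0, 0, 0, 1.5]]]}}

```text
time: 22.85
tool_pos: [0.6725, -0.0842, 0.0738]
orientation: [0.0, 0.313, 0.95, 0.002]
wrist_force: [3.1, 7.8, 0.2]
width: 0.0201
```

```bash
python3 arc.py 2.0
```

```text
t 22.85 TCP r 59.0 q_tcp 2.020 toolmis -2.0 z 73.8 | F tang -8.2 rad -1.8 z 0.2 w 20.1 j7 0.72
2.0 [-0.9  1.2  0. ] [ 0.3 -0.  -3.2]
```

{"api": "carry_out", "payload": {"plan": [[[0, -2, 0, 0, 0, 1.5], [0, -2, 0, 0, 0, 1.5]]]}}

```text
time: 23.1
tool_pos: [0.6717, -0.0853, 0.0738]
orientation: [0.001, 0.325, 0.946, 0.003]
wrist_force: [4.5, 8.3, -0.8]
width: 0.0198
```

```bash
python3 arc.py 2.0
```

```text
t 23.10 TCP r 59.0 q_tcp 2.043 toolmis -2.2 z 73.8 | F tang -9.4 rad -1.2 z -0.8 w 19.8 j7 0.7
2.0 [-0.8  2.6  0. ] [ 0.3 -0.  -4.6]
```

{"api": "carry_out", "payload": {"plan": [[[0, -1, 0, 0, 0, 1], [0, -1, 0, 0, 0, 1], [0, -1, 0, 0, 0, 1]]]}}

```text
time: 23.48
tool_pos: [0.6713, -0.0857, 0.0738]
orientation: [0.001, 0.334, 0.943, 0.003]
wrist_force: [5.3, 8.4, -0.8]
width: 0.0201
```

```bash
python3 arc.py 2.0
```

```text
t 23.48 TCP r 58.9 q_tcp 2.052 toolmis -2.6 z 73.8 | F tang -9.9 rad -0.7 z -0.8 w 20.1 j7 0.68
2.0 [-0.8  3.2  0. ] [ 0.3 -0.  -5.6]
```

{"api": "carry_out", "payload": {"plan": [[[0, 2, 0, 0, 0, 0], [0, 4, 0, 0, 0, 0], [0, 4, 0, 0, 0, 0]]]}}

```text
time: 23.85
tool_pos: [0.6718, -0.0858, 0.0736]
orientation: [-0.0, 0.335, 0.942, 0.0]
wrist_force: [0.9, 5.1, 1.5]
width: 0.0204
```

```bash
python3 arc.py 2.0
```

```text
t 23.85 TCP r 59.4 q_tcp 2.048 toolmis -3.0 z 73.6 | F tang -4.7 rad -2.3 z 1.5 w 20.4 j7 0.68
2.0 [-0.4  2.9  0. ] [ 0.  -0.1 -5.8]
```

{"api": "carry_out", "payload": {"plan": [[[0, 2, 0, 0, 0, 0], [0, 3, 0, 0, 0, 0], [0, 3, 0, 0, 0, 0], [0, 3, 0, 0, 0, 0]]], "jaw": 45}}

```text
time: 24.35
tool_pos: [0.6737, -0.085, 0.0737]
orientation: [-0.0, 0.335, 0.942, -0.0]
wrist_force: [-0.9, 0.5, 0.0]
width: 0.0456
```

```bash
python3 arc.py 2.0;python3 - <<'E'
from cell import bot,eyes
from h import *
for n in("side","wrist"):
    f=eyes.grab_frame(n);pickle.dump(f,open(f"f13{n}.pkl","wb"))
crop(pickle.load(open("f13wrist.pkl","rb")),80,0,400,384,1.5,"pics/wrist13.png")
E
```

```text
t 24.35 TCP r 60.5 q_tcp 2.019 toolmis -4.8 z 73.7 | F tang 0.1 rad -1.0 z 0.0 w 45.6 j7 0.68
2.0 [ 0.6  1.1 -0. ] [-0.   0.  -5.8]
```

View pics/wrist13.png

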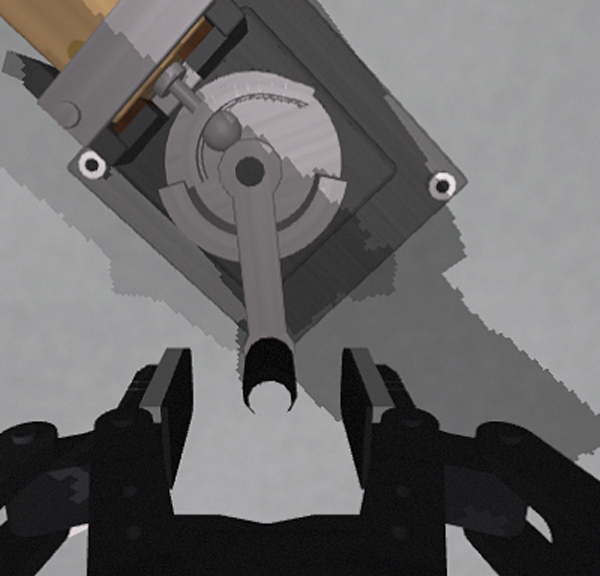

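{"api": "carry_out", "payload": {"plan": [[[0, 0, -20, 0, 0, 0], [0, 0, -60, 0, 0, 0], [0, 0, -110, 0, 0, 0], [40, 0, -150, 0, 0, 0], [40, 0, -150, 0, 0, 0], [40, 0, -150, 0, 0, 0]]]}}

```text
time: 25.2
tool_pos: [0.643, -0.0597, 0.2245]
orientation: [0.001, 0.335, 0.942, -0.0]
wrist_force: [0.1, 0.1, -0.2]
width: 0.045
```

```bash
python3 arc.py; python3 - <<'E'
from cell import bot,eyes
from h import *
from hold import *
for n in("side","wrist","top"):
    f=eyes.grab_frame(n);pickle.dump(f,open(f"f14{n}.pkl","wb"))
crop(pickle.load(open("f14wrist.pkl","rb")),0,0,512,384,1.5,"pics/wrist14.png")
crop(pickle.load(open("f14side.pkl","rb")),185,110,140,100,5,"pics/side14.png")
f=pickle.load(open("f13wrist.pkl","rb"))
w=lambda u,v,z:plane(f,u/1.5+80-.17,v/1.5-.17,z)
hub=w(249.5,171.5,.0755);k=w(270,396,.1065);print(H(hub),H(k));d=H(k)-H(hub);print("q",1.31-np.arctan2(d[1],d[0]),np.hypot(*d))
print("stud-hub",H(w(222,130,.055))-H(hub))
E
```

```text
t 25.20 TCP r 21.2 q_tcp 1.849 toolmis -14.5 z 224.5 | F tang -0.2 rad 0.0 z -0.2 w 45.0 j7 0.69
[ 1.43 -0.35] [ 46.5  -37.49]
q 1.9992353939195642 58.401065914930015
stud-hub [-15.47   1.89]
```

View pics/wrist14.png

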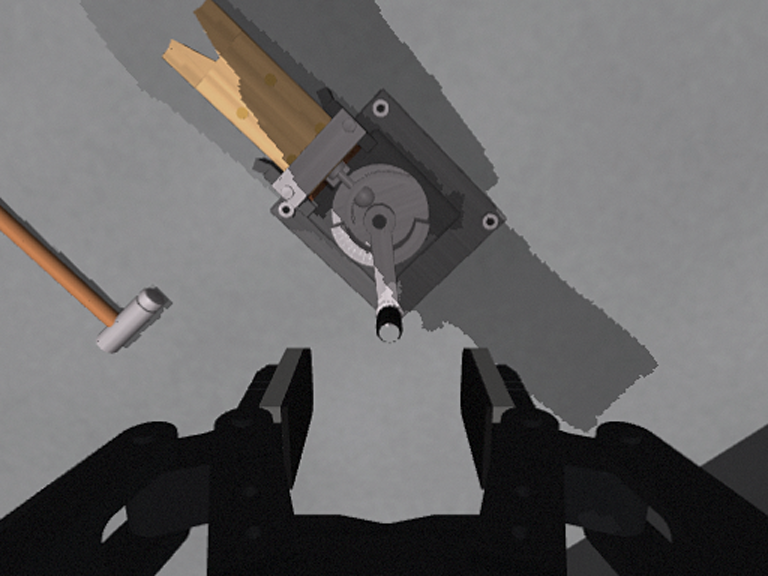

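View pics/side14.png

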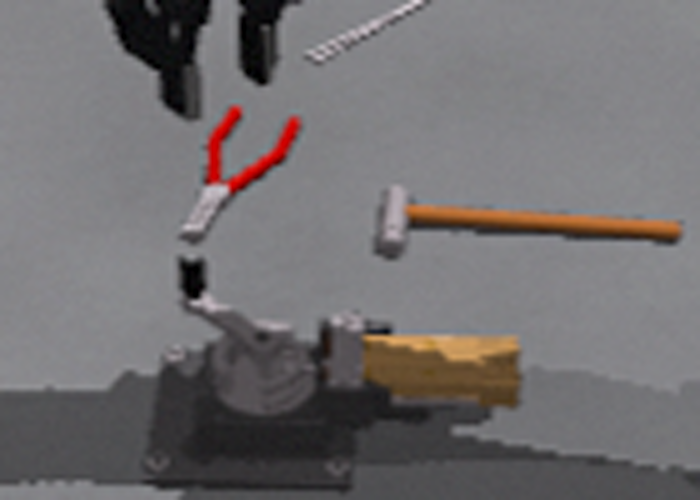

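```bash
python3 - <<'E'
from h import *
from hold import *
f=pickle.load(open("f14wrist.pkl","rb"))
w=lambda u,v,z:H(plane(f,u/1.5-.17,v/1.5-.17,z))
for a,b in(((271,79),(320,126)),((242,114),(291,160))):
    A,B=w(*a,.06),w(*b,.06);d=B-A;print(A,B,np.arctan2(d[1],d[0]))
s=[w(*p,.01) for p in((381,107),(490,222),(286,210))];d=s[1]-s[0];print(s,np.arctan2(d[1],d[0]))
A=w(205,12,.06);B=w(331,92,.06);print("edge",A,B)
crop(f,100,0,180,170,4.4,"pics/w14c.png")
E
```

```text
[-101.63   13.77] [-62.92  14.43] 0.01704820608804591
[-101.11  -13.33] [-62.09 -12.85] 0.012300763463626461
[array([-46.43,  49.58]), array([66.64, 48.5 ]), array([-45.97, -49.99])] -0.00955131474183665
edge [-152.45   14.46] [-71.38  33.3 ]
```

View pics/w14c.png

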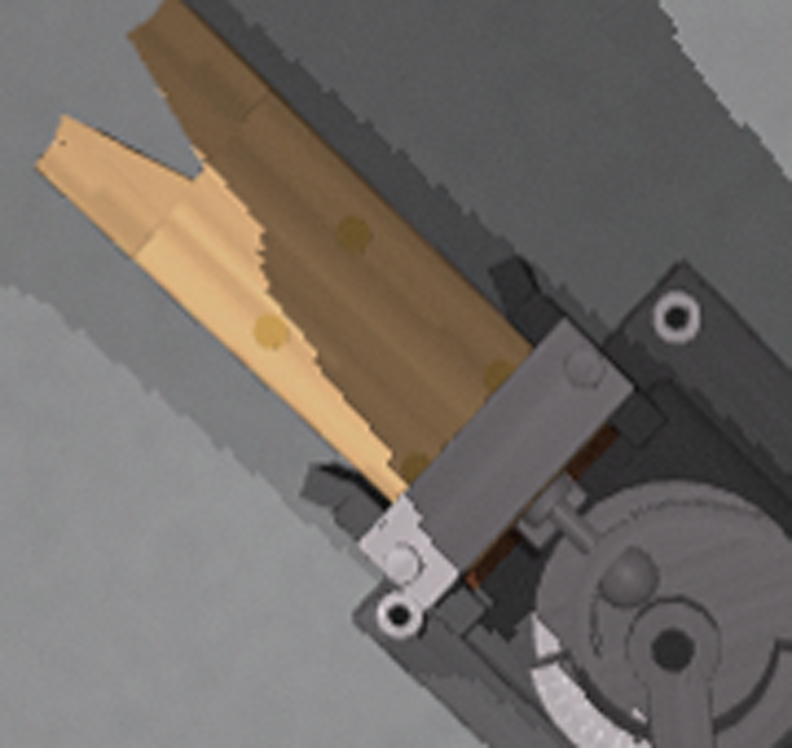

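```bash
python3 - <<'E'
from cell import bot,hand_in
print(bot.get_obs()["wrist_force"]);print(hand_in())
E
```

```text
[ 0.76200553  0.62272259 -0.34505362]
the job is handed in; nothing more can be done
None
```

I fitted the bench pin, tightened the cam and handed the job in at about 25 s. No verdict came back. I could not read the cam's pull on the stud directly, so it is inferred from the force at the knob.

**Fitting:** I slid the pin along the ledge under the strap until it stopped against the leather facing (about 8 N of push). By the arm's position the stud's head was then about 15.7 mm short of the cam axis. The cameras gave between 12 and 16 mm.

**Tightening:** I swung the knob clockwise with the jaws loosely around it. It resisted with about 2–3 N while free and began to stiffen near q = 1.88 rad. I stopped at 9.9 N, at about q = 2.02 rad, then opened the jaws and lifted clear.

**Last checks:**
- After release the lever stayed at about q = 2.0 rad.
- The pin lay about 0.02–0.03 rad off the holder's axis, against a limit of 0.06.
- The wrist force was near zero.
- Of the things to leave alone, the hammer and pliers looked undisturbed in the last pictures. I did not look at the loupe again, though the arm passed well clear of it.

**What failed or disagreed:**
- My first grasp closed on air above the pin. The fingertips are about 14 mm behind the reported tool point, not ahead of it, so I corrected the height from the pictures and gripped lower.
- The cameras differed by 1–2 mm on where the holder stands. One wrist picture put the stud's head 1.9 mm off the hub's centre line, which I took to be measurement error.

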